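Load the skewer grill, set heat and minutes, switch it on

TASK

Get the table grill going: first push its drip tray fully home, then lay every skewer from the board across the grill's two notched rails, each in its own pair of facing notches with the food hanging between the rails and the finger loop toward you, and roll the two numbered thumbwheels up, ridge by ridge: heat (red marks) to 6, minutes (blue marks) to 5. Only when all that is done, switch the grill on by pressing down the far half of the red rocker, and leave the other things on the worktop where they are.

Things in the scene. Friction and masses are not known exactly. Their poses are not given: they have to be found in the camera images.
- grill: Electric table grill, fixed: open trough, notched front and rear rails along its y at x = -74 and +74 mm, each 12 mm thick, control box on its right (x -107 to 67, y -251 to -135, top z = 86 mm). Origin on the worktop under the trough's middle; x away from the robot, y left, z up. Rail tops z = 87, heater z = 48, left end wall y = 129, top z = 74.
- drip_tray (a joint): How far the drip tray under the trough is pulled out toward the robot, m: 0 is fully home, 0.07 the end of its slide. It moves along the grill's x with about 1.5 N of friction and stays where it is left.
- tray_front (a point): Middle of the outer face (toward the robot) of the drip tray's flat steel front, 242 mm wide, from 11 to 45 mm above the worktop. With the tray home it is at x = -106 mm of the grill. A thin pull lip along its upper edge, 90 mm long, juts out 9 mm (for show, not solid).
- heat_wheel (a joint): Left thumbwheel (red marks), for the heat, rad: numeral n stands on top, between its two marks, at n x 0.785 (0 to 7, a stop at each end). Grows as its top is rolled away from the robot. It clicks: a ridge pushed with 3 to 6 N past halfway falls on into the next numeral.
- minute_wheel (a joint): Right thumbwheel (blue marks), for the minutes: the same kind of wheel with the same values.
- heat_wheel_axis (a point): Centre of the heat wheel (grill x -50, y -170, z 55 mm); it turns about the grill's y. White 8-sided drum 24 mm wide, flats 37 mm from the axis with black numerals; between them 8 grey ridges 26 wide, 7 thick, crests 50 mm from the axis, 38 mm apart. At rest two ridges stand 22.5 degrees before and behind the top: crests 46 mm above the axis, 19 mm to either side.
- minute_wheel_axis (a point): Centre of the minutes wheel, 46 mm to the right of the heat wheel (grill x -50, y -216, z 55 mm); the same shape and size.
- power_rocker (a joint): Red rocker switch behind the heat wheel, rad: 0 is off (far half raised), 0.30 is on (far half flat, near half raised). It stays where it is left; about 3 N on the far end turns it.
- rocker_press (a point): Point to press on the rocker's top, 2 mm inside its far edge; it moves with the rocker: 99 mm above the worktop when off, 92 when on. The rocker is 26 mm wide and 55 long; its axle runs along the grill's y, 25 mm nearer the robot than this point.
- chopping_board: Bamboo board, fixed, 240 x 290 x 14 mm, origin under its middle; the skewers start on it.
- notch_1 (a point): Where a skewer's origin lies when it rests in the leftmost of four pairs of facing notches (56 mm apart, at grill y = 84, 28, -28, -84 mm): midway between the rails, 78 mm above the worktop, x along the skewer. Each notch is 16 mm wide, floor z = 75 mm, 12 mm deep.
- notch_4 (a point): Where a skewer's origin lies when it rests in the rightmost of four pairs of facing notches (56 mm apart, at grill y = 84, 28, -28, -84 mm): midway between the rails, 78 mm above the worktop, x along the skewer. Each notch is 16 mm wide, floor z = 75 mm, 12 mm deep.
- skewer_1: Steel skewer, 90 g. Origin amid the food, on the steel; x runs from the loop (-x) to the plain tip (+x). Food: x -50 to 50, 24 mm wide and high (origin 12 mm above what it lies on). Bare steel 6 mm thick, x -100 to 100; flat finger loop x -124 to -100, 22 wide. Starts on the board, loop roughly toward the robot. None if absent.
- skewer_1_loop_end (a point): Point on that skewer's steel, 74 mm from its middle toward the loop: where it lies on the front rail.
- skewer_2: Steel skewer, 90 g. Origin amid the food, on the steel; x runs from the loop (-x) to the plain tip (+x). Food: x -50 to 50, 24 mm wide and high (origin 12 mm above what it lies on). Bare steel 6 mm thick, x -100 to 100; flat finger loop x -124 to -100, 22 wide. Starts on the board, loop roughly toward the robot. None if absent.
- skewer_2_loop_end (a point): Point on that skewer's steel, 74 mm from its middle toward the loop: where it lies on the front rail.
- skewer_3: Steel skewer, 90 g. Origin amid the food, on the steel; x runs from the loop (-x) to the plain tip (+x). Food: x -50 to 50, 24 mm wide and high (origin 12 mm above what it lies on). Bare steel 6 mm thick, x -100 to 100; flat finger loop x -124 to -100, 22 wide. Starts on the board, loop roughly toward the robot. None if absent.
- skewer_3_loop_end (a point): Point on that skewer's steel, 74 mm from its middle toward the loop: where it lies on the front rail.
- skewer_4: Steel skewer, 90 g. Origin amid the food, on the steel; x runs from the loop (-x) to the plain tip (+x). Food: x -50 to 50, 24 mm wide and high (origin 12 mm above what it lies on). Bare steel 6 mm thick, x -100 to 100; flat finger loop x -124 to -100, 22 wide. Starts on the board, loop roughly toward the robot. None if absent.
- skewer_4_loop_end (a point): Point on that skewer's steel, 74 mm from its middle toward the loop: where it lies on the front rail.
- white_bowl: White bowl, 115 mm wide, 51 high, origin under its middle; at the right front. Not part of the job.
- red_onion: Red onion, 55 mm wide, 65 high, origin under it; left of the board. Not part of the job.
- fish_tin: Flat food tin, 86 mm wide, 40 high, origin under it; behind the grill. Not part of the job.

How it is judged:
By the outcome, as a careful person would: the job done as asked, in the order asked, and still so for the second after the job is handed in, with the robot touching nothing.
Of skewer_1, skewer_2, skewer_3, skewer_4 only 3 to 4 are there at a start; the rules pass over those that are not, and their reading is None.
At some moment in a run one of skewer_1, skewer_2, skewer_3, skewer_4 may be knocked a few centimetres aside while the robot is not near it.
Once in a run the grip may slacken for a moment while it holds something.
It also fails if it takes over 208 s, if anything falls off the work surface, if the arm or the gripper's body presses on something with over 40 N, if the wrist force passes 120 N, or if a joint passes its speed limit or range.

ROBOT

A 7-joint arm with a two-finger parallel gripper is mounted at the origin on a cart in front of the work surface, level with it; the furniture and walls round the work are solid. World frame = base frame: x ahead of the robot, y to its left, z up, the work surface at z = 0. Lengths are in m, angles in rad, forces in N, time in s.
With the tool pointing down it reaches from about 0.4 to 0.85 m from the base axis. Payload 10.4 kg.
Tool frame: the origin (TCP) lies at the very end of the fingers, on their centre line; the grasp point (between the pads) lies 19 mm behind it (manip.grip_point_offset is the distance from the TCP to the grasp point, in m); z points along the fingers, y is the line along which they close (so a half turn about z gives the same grasp; the last joint's range is limited). The gripper opens to 85 mm and grips with 20 to 120 N. Pads are 22 mm wide; open, the fingers measure 114 mm over their backs; the gripper's body (76 mm by 85 mm) begins 54 mm behind the grasp point. The pads swing forward as they close: fully open they stand 13 mm farther back than shut.
Start: joints at [-1.149, 0.332, -0.065, 1.46, 0.022, 1.35, -0.088], TCP at [0.269, 0.564, 0.231] pointing down, gripper open.
Joint ranges: [-2.6, 2.6], [-0.5, 2.12], [-1.47, 1.34], [0.16, 2.42], [-1.27, 4.41], [0.06, 2.06], [-2.6, 2.6]. Speed limits (rad/s): [2.22, 2.22, 2.79, 2.79, 3.14, 3.14, 3.14].

INTERFACE

Orientations are given as a unit quaternion [x, y, z, w].
In Python, from workcell import manip gives the robot as it stands. The module is installed in compiled form; this text tells all that it offers.
- The arm moves only by the shell command python3 -m inch 'ROWS' [OPENING] [FORCE]. ROWS is JSON, a list of rows, each a list of 2 entries, a list of its own where there are three numbers: the shift along the tool's x, y, z each as a share of 0.08 m, from -1 to 1, then the turn, a rotation vector about the tool's x, y, z each as a share of 45 degrees, from -1 to 1. A call has exactly 10 rows; each row is the pose to reach, as a shift and turn from the pose commanded when the call began, along the tool's axes at that moment; what a row does not reach only later rows make up. A row lasts 1/10 s, in which the tool goes at most 50 mm and 8.59 degrees, less where a joint would pass 70% of its speed; a pose out of reach is approached as far as the arm can. A call with a number of a shift or a turn outside -1 to 1 is refused whole. A call with a gripper value outside its range is refused whole. OPENING is the opening, from 0 (shut) to 1 (fully open), set as the call begins (- or left out, the last holds). The fingers move at their own pace and stop on an object; FORCE is the grip in N (left out, the last holds). Time passes only in rows, so rows that repeat a pose let the fingers close, or fill a call up. It gives the time, the measured TCP pose, the force, the opening and the grip force at its end, in the units of the state.
- manip.get_obs(): the state, without advancing time (a new reading comes with each control period).
- manip.camera(name): name is "scene" or "top" or "wrist"; returns the picture (400x640x3 uint8, red, green, blue); there is no depth.
- manip.camera_params(name): a dict with "fov_y" (degrees; the focal length in pixels is half the picture's height over the tangent of half this angle, whatever the lens; pixels are square), "cx", "cy" (the principal point, pixels), "k1" (the pictures are not rectified: a ray, as slopes to the right and down, at radius r is drawn at 1 + k1 r^2 times it, then the intrinsics apply), "camera_from_world" (4x4, takes a point from world to camera coordinates); the wrist camera has in their place "T_tool_cam" (4x4, takes a point from camera to tool coordinates, whose origin is the TCP and whose axes are the flange's). Camera axes: x right, y up, looking along -z (the intrinsics and any distortion apply to the point x, -y, -z); pixel columns grow to the right and rows downward; lengths in m; the calibration is good to about 2 mm. A picture is of the moment at which its call begins: read the wrist's pose just before it. camera_params takes no time and is no camera call.
- manip.hand_in(): hands the job in; it is judged then, once.
The state is a dict: "clock": time; "joint_pos": joint angles; "joint_velocities": joint speeds; "tau": joint torques, N m; "position": TCP position; "ee_rot": TCP orientation; "ft_force": force on the tool from outside, world axes, zero at the start; "torque": the same for the moment, N m; "grip_width": opening from 0.0 (shut) to 1.0 (fully open); "grasp_force": force on a finger pad.
Only numpy, scipy, OpenCV 4.12 (cv2) and the standard library are available. Lean on these libraries where they do the work, as an engineer would, in place of code of your own. Each camera call takes 0.05 s, during which the arm holds its last target. There are 200 camera calls.

## Working session

There is one attempt and no reset: what is moved stays moved. The work goes in short steps, Python scripts to look and compute and a shell command to move; the robot and the scene stay as the last step left them, time stands still between calls to the robot, and variables do not carry over. Pictures are saved under pics/ and viewed, at most 14 in all, crops included, and the job is handed in when it is done.

```bash
mkdir -p pics
cat > h.py <<'E'
import numpy as np, cv2
from workcell import manip
from scipy.spatial.transform import Rotation as R
def save(name,fn,crop=None,scale=1):
    im=manip.camera(name)[:,:,::-1]
    cv2.imwrite('pics/full_'+fn,im)
    if crop: im=im[crop[1]:crop[3],crop[0]:crop[2]]
    if scale!=1: im=cv2.resize(im,None,fx=scale,fy=scale,interpolation=cv2.INTER_CUBIC)
    cv2.imwrite('pics/'+fn,im)
def cam(name,obs=None):
    p=manip.camera_params(name)
    f=200/np.tan(np.radians(p['fov_y'])/2)
    if name=='wrist':
        o=obs or manip.get_obs()
        T=np.eye(4);T[:3,:3]=R.from_quat(o['ee_rot']).as_matrix();T[:3,3]=o['position']
        wc=T@np.array(p['T_tool_cam'])
    else: wc=np.linalg.inv(np.array(p['camera_from_world']))
    return p,f,wc
def unproj(name,u,v,z,obs=None):
    p,f,wc=cam(name,obs)
    d=np.array([(u-p['cx'])/f,(v-p['cy'])/f]);s=d.copy()
    for _ in range(30): s=d/(1+p['k1']*(s@s))
    r=wc[:3,:3]@np.array([s[0],-s[1],-1]);o=wc[:3,3]
    return o+r*(z-o[2])/r[2]
def proj(name,P,obs=None):
    p,f,wc=cam(name,obs)
    c=np.linalg.inv(wc)@np.append(P,1)
    s=np.array([c[0],-c[1]])/-c[2]; s=s*(1+p['k1']*(s@s))
    return s*f+[p['cx'],p['cy']]
E
python3 - <<'E'
from h import *
np.set_printoptions(precision=3,suppress=True)
o=manip.get_obs();print(o['position'],R.from_quat(o['ee_rot']).as_matrix(),o['clock'],o['grip_width'],manip.grip_point_offset)
for n in('top','scene','wrist'):
    p,f,wc=cam(n);print(n,f,p['k1'],wc)
save('top','top1.png'); save('scene','sc1.png')
E
```

```text
[0.269 0.564 0.231] [[-0.903  0.43  -0.001]
 [ 0.43   0.903 -0.001]
 [-0.    -0.001 -1.   ]] 0.0 1.0000582809542176 0.0187
top 400.09366424824475 -0.04898425314782563 [[ 0.056  0.907 -0.418  0.069]
 [-0.998  0.053 -0.02   0.062]
 [ 0.004  0.419  0.908  1.247]
 [ 0.     0.     0.     1.   ]]
scene 400.40915059385424 -0.048078618492869984 [[ 0.25   0.861 -0.443 -0.079]
 [-0.968  0.227 -0.106 -0.069]
 [ 0.009  0.455  0.89   1.445]
 [ 0.     0.     0.     1.   ]]
wrist 277.2688944412284 -0.04297287733505462 [[ 0.431 -0.872 -0.234  0.209]
 [ 0.903  0.415  0.114  0.592]
 [-0.002 -0.26   0.966  0.374]
 [ 0.     0.     0.     1.   ]]
```

View pics/top1.png

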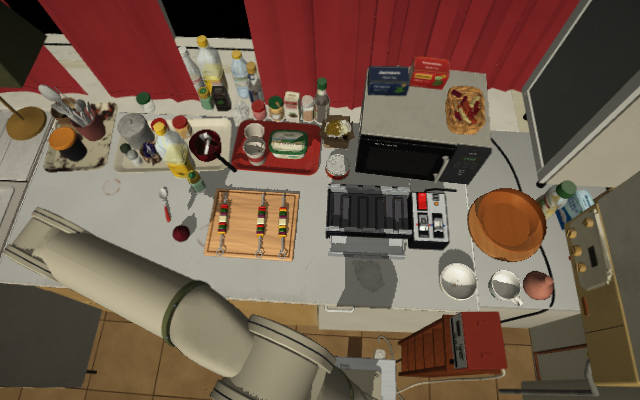

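Three skewers lie on the board at about columns 223, 262 and 283; the grill is at (370, 212) with the tray pulled out and the controls at (430, 215). I'll enlarge that part.

Run:
```python
from h import *
im=cv2.imread('pics/full_top1.png')
a=cv2.resize(im[175:275,195:328],None,fx=6,fy=6,interpolation=cv2.INTER_CUBIC)[:600,:800]
b=cv2.resize(im[170:270,320:453],None,fx=6,fy=6,interpolation=cv2.INTER_CUBIC)[:600,:800]
cv2.imwrite('pics/b1.png',a);cv2.imwrite('pics/g1.png',b)
```

```text
(no output)
```

View pics/b1.png

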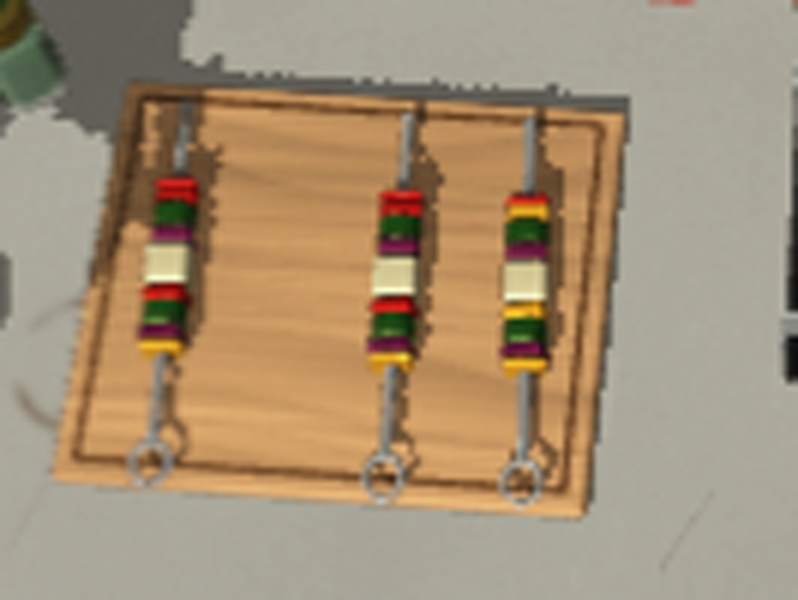

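View pics/g1.png

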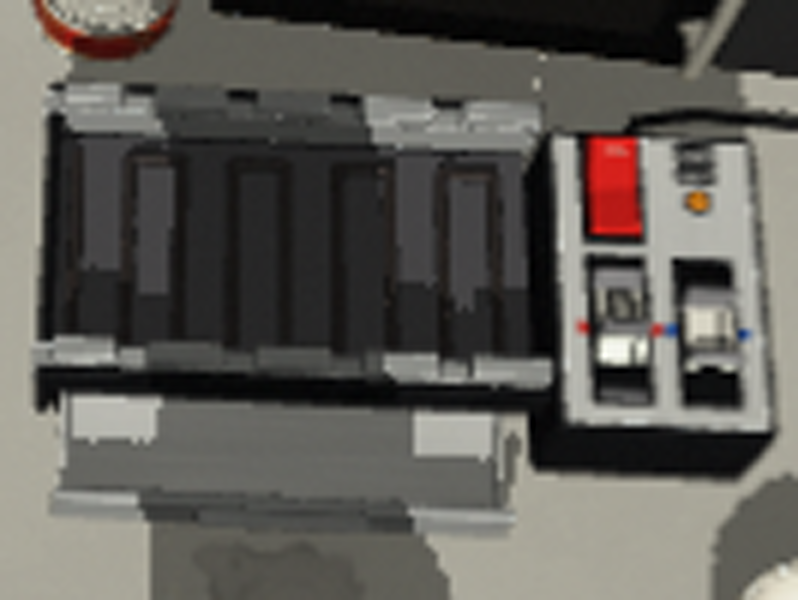

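The board crop shows tips at (185,103), (409,116), (531,118) and loop centres at (152,462), (384,476), (521,482). The grill crop shows the control box top corners at (553,133), (750,143), (772,428), (565,425), and rear notches at about y=100.

```bash
cat > est1.py <<'E'
from h import *
from scipy.optimize import least_squares
np.set_printoptions(precision=4,suppress=True)
def B(u,v,z):return unproj('top',195+(u+.5)/6-.5,175+(v+.5)/6-.5,z)
def G(u,v):return np.array([320+(u+.5)/6-.5,170+(v+.5)/6-.5])
for t,l in(((185,103),(152,462)),((409,116),(384,476)),((531,118),(521,482))):
    T=B(*t,.026);L=B(*l,.026);d=(T-L)[:2];n=np.hypot(*d)
    print('skewer origin',L[:2]+d/n*.112,'yaw deg',np.degrees(np.arctan2(d[1],d[0])),'len',n)
pts=[((553,133),(.067,-.135,.086)),((750,143),(.067,-.251,.086)),((772,428),(-.107,-.251,.086)),((565,425),(-.107,-.135,.086)),
((240,97),(.080,.028,.087)),((345,103),(.080,-.028,.087)),((448,105),(.080,-.084,.087)),((140,92),(.080,.084,.087))]
def W(p,P):
    c,s=np.cos(p[2]),np.sin(p[2]);return np.array([p[0]+c*P[0]-s*P[1],p[1]+s*P[0]+c*P[1],P[2]])
def res(p):return np.concatenate([proj('top',W(p,P))-G(*u) for u,P in pts])
s=least_squares(res,[.6,-.1,0],loss='soft_l1');p=s.x
print('grill',p,np.degrees(p[2]));print(res(p).reshape(-1,2))
for z,u in((.045,(280,525)),(.045,(60,505)),(.045,(510,528))):
  w=unproj('top',*G(*u),z)[:2]-p[:2];c,s_=np.cos(p[2]),np.sin(p[2]);print('tray',c*w[0]+s_*w[1],-s_*w[0]+c*w[1])
E
python3 est1.py
```

```text
skewer origin [0.5492 0.4071] yaw deg 4.140668788908657 len 0.2123152904951898
skewer origin [0.5491 0.2808] yaw deg 3.077608890171533 len 0.21153279134388958
skewer origin [0.55 0.21] yaw deg 4.039528698214746 len 0.21349930474931422
grill [ 0.5884 -0.0666  0.0209] 1.2001280756071464
[[-1.8012 -0.6973]
 [ 0.8971 -1.1375]
 [ 2.5413  2.2336]
 [-0.5553  1.5151]
 [ 0.2245 -0.1186]
 [-0.0913 -0.5339]
 [-0.0881 -0.28  ]
 [-0.2978  0.1331]]
tray -0.14757655303478445 0.005157525647929495
tray -0.14087392121936979 0.11965724850075553
tray -0.14506558526356075 -0.11463271487392435
```

```bash
cat >> h.py <<'E'
def to(P,yawdeg,verbose=True):
    """shares for shift/turn to TCP P with tool x = -(cos,sin)(yaw), pointing down"""
    o=manip.get_obs();Rc=R.from_quat(o['ee_rot']).as_matrix()
    c,s=np.cos(np.radians(yawdeg)),np.sin(np.radians(yawdeg))
    Rt=np.array([[-c,-s,0],[-s,c,0],[0,0,-1]])
    sh=Rc.T@(np.array(P)-o['position'])/.08
    tu=np.degrees(R.from_matrix(Rc.T@Rt).as_rotvec())/45
    print('shift',sh.round(3),'turn',tu.round(3),'pos',np.round(o['position'],4),'t',o['clock'],'w',round(o['grip_width'],3),'F',np.round(o['ft_force'],1))
E
python3 -m inch '[[[-0.07,-0.07,0],[0,0,-0.06]],[[-0.14,-0.14,0],[0,0,-0.12]],[[-0.21,-0.21,0],[0,0,-0.18]],[[-0.28,-0.28,0],[0,0,-0.24]],[[-0.35,-0.35,0],[0,0,-0.3]],[[-0.42,-0.42,0],[0,0,-0.36]],[[-0.49,-0.49,0],[0,0,-0.42]],[[-0.56,-0.56,0],[0,0,-0.48]],[[-0.63,-0.63,0],[0,0,-0.54]],[[-0.7,-0.7,0],[0,0,-0.59]]]' 0
python3 -m inch '[[[-0.03,-0.1,0],[0,0,0]],[[-0.07,-0.2,0],[0,0,0]],[[-0.1,-0.3,0],[0,0,0]],[[-0.14,-0.4,0],[0,0,0]],[[-0.17,-0.5,0],[0,0,0]],[[-0.21,-0.6,0],[0,0,0]],[[-0.24,-0.7,0],[0,0,0]],[[-0.28,-0.8,0],[0,0,0]],[[-0.31,-0.9,0],[0,0,0]],[[-0.35,-1,0],[0,0,0]]]'
python3 -c "
from h import *
to((.49,-.075,.25),1.2)"
```

```text
clock: 1.1
position: [0.2954, 0.489, 0.2309]
ee_rot: [-0.01, 1.0, -0.0, -0.0]
ft_force: [0.4, -0.3, -0.6]
grip_width: -0.002
grasp_force: 0.0
clock: 2.1
position: [0.325, 0.4095, 0.2313]
ee_rot: [-0.009, 1.0, 0.0, -0.0]
ft_force: [-1.0, -0.2, -0.0]
grip_width: -0.001
grasp_force: 0.0
shift [-1.949 -6.093 -0.234] turn [ 0.    -0.    -0.003] pos [0.325  0.4095 0.2313] t 2.1 w -0.001 F [-1.  -0.2 -0. ]
```

```bash
python3 -m inch '[[[-0.03,-0.1,0],[0,0,0]],[[-0.07,-0.2,0],[0,0,0]],[[-0.1,-0.3,0],[0,0,0]],[[-0.14,-0.4,0],[0,0,0]],[[-0.17,-0.5,0],[0,0,0]],[[-0.21,-0.6,0],[0,0,0]],[[-0.24,-0.7,0],[0,0,0]],[[-0.28,-0.8,0],[0,0,0]],[[-0.31,-0.9,0],[0,0,0]],[[-0.35,-1,0],[0,0,0]]]' >/dev/null
python3 -m inch '[[[-0.03,-0.1,0],[0,0,0]],[[-0.07,-0.2,0],[0,0,0]],[[-0.1,-0.3,0],[0,0,0]],[[-0.14,-0.4,0],[0,0,0]],[[-0.17,-0.5,0],[0,0,0]],[[-0.21,-0.6,0],[0,0,0]],[[-0.24,-0.7,0],[0,0,0]],[[-0.28,-0.8,0],[0,0,0]],[[-0.31,-0.9,0],[0,0,0]],[[-0.35,-1,0],[0,0,0]]]' >/dev/null
python3 -m inch '[[[-0.03,-0.1,0],[0,0,0]],[[-0.07,-0.2,0],[0,0,0]],[[-0.1,-0.3,0],[0,0,0]],[[-0.14,-0.4,0],[0,0,0]],[[-0.17,-0.5,0],[0,0,0]],[[-0.21,-0.6,0],[0,0,0]],[[-0.24,-0.7,0],[0,0,0]],[[-0.28,-0.8,0],[0,0,0]],[[-0.31,-0.9,0],[0,0,0]],[[-0.35,-1,0],[0,0,0]]]' >/dev/null
python3 -m inch '[[[-0.03,-0.1,0],[0,0,0]],[[-0.07,-0.2,0],[0,0,0]],[[-0.1,-0.3,0],[0,0,0]],[[-0.14,-0.4,0],[0,0,0]],[[-0.17,-0.5,0],[0,0,0]],[[-0.21,-0.6,0],[0,0,0]],[[-0.24,-0.7,0],[0,0,0]],[[-0.28,-0.8,0],[0,0,0]],[[-0.31,-0.9,0],[0,0,0]],[[-0.35,-1,0],[0,0,0]]]' >/dev/null
python3 -m inch '[[[-0.03,-0.1,0],[0,0,0]],[[-0.07,-0.2,0],[0,0,0]],[[-0.1,-0.3,0],[0,0,0]],[[-0.14,-0.4,0],[0,0,0]],[[-0.17,-0.5,0],[0,0,0]],[[-0.21,-0.6,0],[0,0,0]],[[-0.24,-0.7,0],[0,0,0]],[[-0.28,-0.8,0],[0,0,0]],[[-0.31,-0.9,0],[0,0,0]],[[-0.35,-1,0],[0,0,0]]]' >/dev/null
python3 -m inch '[[[0,-0.1,0],[0,0,0]],[[0,-0.2,0],[0,0,0]],[[0,-0.3,0],[0,0,0]],[[0,-0.4,0],[0,0,0]],[[0,-0.5,0],[0,0,0]],[[0,-0.6,0],[0,0,0]],[[0,-0.7,0],[0,0,0]],[[0,-0.8,0],[0,0,0]],[[0,-0.9,0],[0,0,0]],[[0,-1,0],[0,0,0]]]'
python3 -c "
from h import *
import json
o=manip.get_obs();json.dump({k:np.array(o[k]).tolist() for k in('position','ee_rot')},open('o_w1.json','w'))
save('wrist','w1.png',None,1.25)
to((.43,-.07,.1),1.2)"
```

```text
clock: 8.1
position: [0.4738, -0.0679, 0.2313]
ee_rot: [-0.009, 1.0, 0.0, 0.0]
ft_force: [0.8, 0.2, 0.1]
grip_width: 0.001
grasp_force: 0.0
shift [5.460e-01 1.000e-03 1.642e+00] turn [-0.     0.    -0.005] pos [ 0.4737 -0.0693  0.2314] t 8.15 w -0.002 F [-0.5 -1.3 -0.4]
```

View pics/w1.png

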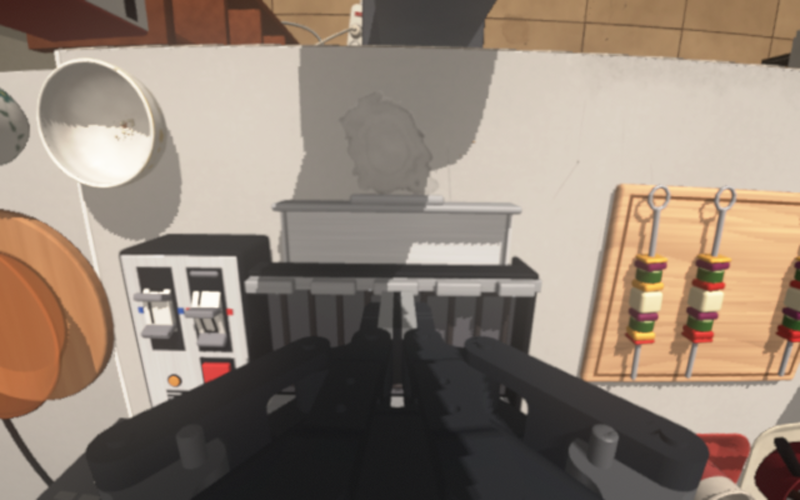

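The wrist view is upside-down, with the robot at the top: front rail at row ~285 (cols 248–540), tray front at row ~208, control box at cols 122–270. I'll enlarge it for the fit.

```bash
python3 -c "
from h import *
im=cv2.imread('pics/full_w1.png')[150:340,90:440]
cv2.imwrite('pics/w1c.png',cv2.resize(im,(798,433),interpolation=cv2.INTER_CUBIC))"
```

```text
(no output)
```

View pics/w1c.png

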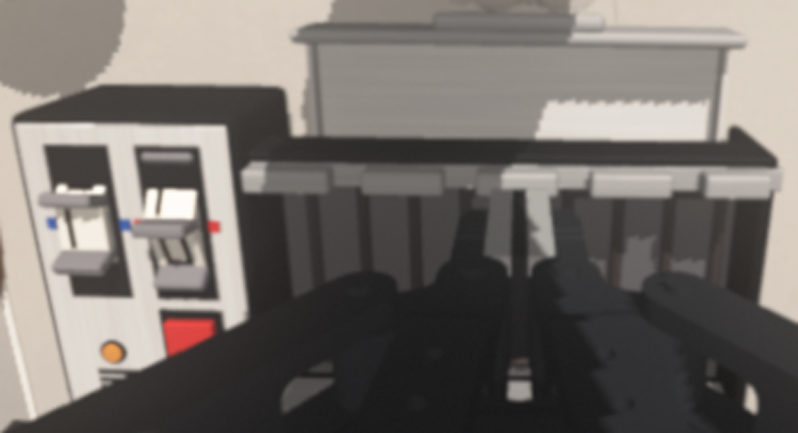

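```bash
cat > est2.py <<'E'
from h import *
import json
from scipy.optimize import least_squares
np.set_printoptions(precision=4,suppress=True)
ow=json.load(open('o_w1.json'))
G=lambda u,v:np.array([320+(u+.5)/6-.5,170+(v+.5)/6-.5])
C=lambda u,v:np.array([90+(u+.5)/2.28-.5,150+(v+.5)/2.28-.5])
top=[((240,97),(.080,.028,.087)),((345,103),(.080,-.028,.087)),((448,105),(.080,-.084,.087)),((140,92),(.080,.084,.087)),((620,328),(-.05,-.170,.086)),((707,332),(-.05,-.216,.086))]
wr=[((346,179),(-.074,-.084,.081)),((460,179),(-.074,-.028,.081)),((574,179),(-.074,.028,.081)),((688,181),(-.074,.084,.081)),((172,227),(-.05,-.17,.086)),((88,224),(-.05,-.216,.086))]
def W(p,P):
    c,s=np.cos(p[2]),np.sin(p[2]);return np.array([p[0]+c*P[0]-s*P[1],p[1]+s*P[0]+c*P[1],P[2]])
rt=lambda p:np.array([proj('top',W(p,P))-G(*u) for u,P in top])
rw=lambda p:np.array([proj('wrist',W(p,P),ow)-C(*u) for u,P in wr])
for nm,f in(('top',lambda p:rt(p).ravel()),('wrist',lambda p:rw(p).ravel()),('both',lambda p:np.r_[rt(p).ravel(),rw(p).ravel()])):
    p=least_squares(f,[.6,-.1,0]).x;print(nm,p,np.degrees(p[2]))
print(rt(p),rw(p))
def g(w):
    w=w[:2]-p[:2];c,s=np.cos(p[2]),np.sin(p[2]);return c*w[0]+s*w[1],-s*w[0]+c*w[1]
print('tray',[g(unproj('wrist',*C(u,v),.045,ow)) for u,v in((295,38),(520,46),(745,46))])
print('box',[g(unproj('wrist',*C(u,v),.086,ow)) for u,v in((18,122),(228,125))])
E
python3 est2.py
```

```text
top [ 0.5886 -0.0665  0.0243] 1.3943203470571637
wrist [ 0.5926 -0.0678  0.012 ] 0.6859092505606001
both [ 0.5921 -0.0675  0.0147] 0.8449016097318911
[[ 0.6625 -1.1385]
 [ 0.3277 -1.4597]
 [ 0.3156 -1.1113]
 [ 0.1629 -0.9807]
 [ 0.4915 -0.0135]
 [ 0.6209 -0.1098]] [[ 0.1359 -0.4249]
 [-0.4191 -0.1891]
 [-0.7734 -0.0276]
 [-1.3384 -0.8187]
 [ 2.5766 -0.7977]
 [ 0.8235  0.0169]]
tray [(np.float64(-0.13857926837576712), np.float64(-0.11635663001643877)), (np.float64(-0.13454599138484452), np.float64(0.001979817226038357)), (np.float64(-0.13516277185247946), np.float64(0.12069860539815301))]
box [(np.float64(-0.10362198469854572), np.float64(-0.24300703088598746)), (np.float64(-0.10253879781472128), np.float64(-0.1378975548353655))]
```

```bash
python3 -m inch '[[[0.1,0,0.05],[0,0,0]],[[0.2,0,0.1],[0,0,0]],[[0.3,0,0.2],[0,0,0]],[[0.4,0,0.3],[0,0,0]],[[0.5,0,0.4],[0,0,0]],[[0.62,0,0.5],[0,0,0]],[[0.62,0,0.6],[0,0,0]],[[0.62,0,0.7],[0,0,0]],[[0.62,0,0.8],[0,0,0]],[[0.62,0,0.9],[0,0,0]]]' >/dev/null
python3 -m inch '[[[0,0,0.17],[0,0,0]],[[0,0,0.34],[0,0,0]],[[0,0,0.51],[0,0,0]],[[0,0,0.68],[0,0,0]],[[0,0,0.85],[0,0,0]],[[0,0,1],[0,0,0]],[[0,0,1],[0,0,0]],[[0,0,1],[0,0,0]],[[0,0,1],[0,0,0]],[[0,0,1],[0,0,0]]]' >/dev/null
python3 -m inch '[[[0,0,0.15],[0,0,0]],[[0,0,0.3],[0,0,0]],[[0,0,0.45],[0,0,0]],[[0,0,0.6],[0,0,0]],[[0,0,0.64],[0,0,0]],[[-0.1,0,0.64],[0,0,0]],[[-0.15,0,0.64],[0,0,0]],[[-0.2,0,0.64],[0,0,0]],[[-0.25,0,0.64],[0,0,0]],[[-0.3,0,0.64],[0,0,0]]]'
python3 -m inch '[[[-0.02,0,0],[0,0,0]],[[-0.05,0,0],[0,0,0]],[[-0.08,0,0],[0,0,0]],[[-0.11,0,0],[0,0,0]],[[-0.14,0,0],[0,0,0]],[[-0.17,0,0],[0,0,0]],[[-0.2,0,0],[0,0,0]],[[-0.22,0,0],[0,0,0]],[[-0.24,0,0],[0,0,0]],[[-0.25,0,0],[0,0,0]]]'
```

```text
clock: 11.15
position: [0.4485, -0.0677, 0.0283]
ee_rot: [-0.009, 1.0, 0.0, 0.0]
ft_force: [-1.4, -0.3, 1.6]
grip_width: 0.001
grasp_force: 0.8
clock: 12.15
position: [0.4683, -0.0673, 0.028]
ee_rot: [-0.009, 1.0, 0.0, -0.0]
ft_force: [-1.2, -0.5, 0.3]
grip_width: 0.002
grasp_force: 0.8
```

Pushing on in small steps until it meets the stop.

```bash
python3 -m inch '[[[-0.01,0,0],[0,0,0]],[[-0.02,0,0],[0,0,0]],[[-0.03,0,0],[0,0,0]],[[-0.04,0,0],[0,0,0]],[[-0.05,0,0],[0,0,0]],[[-0.06,0,0],[0,0,0]],[[-0.07,0,0],[0,0,0]],[[-0.08,0,0],[0,0,0]],[[-0.09,0,0],[0,0,0]],[[-0.1,0,0],[0,0,0]]]' | sed -n '2p;4p'
python3 -m inch '[[[-0.01,0,0],[0,0,0]],[[-0.02,0,0],[0,0,0]],[[-0.03,0,0],[0,0,0]],[[-0.03,0,0],[0,0,0]],[[-0.04,0,0],[0,0,0]],[[-0.04,0,0],[0,0,0]],[[-0.05,0,0],[0,0,0]],[[-0.05,0,0],[0,0,0]],[[-0.05,0,0],[0,0,0]],[[-0.05,0,0],[0,0,0]]]'| sed -n '2p;4p'
```

```text
position: [0.4762, -0.0671, 0.0281]
ft_force: [-1.5, -1.2, -0.2]
position: [0.4773, -0.0672, 0.0275]
ft_force: [-13.9, -0.9, 10.8]
```

```bash
python3 -m inch '[[[0.1,0,0],[0,0,0]],[[0.2,0,0],[0,0,0]],[[0.3,0,0],[0,0,0]],[[0.4,0,0],[0,0,0]],[[0.4,0,-0.15],[0,0,0]],[[0.4,0,-0.3],[0,0,0]],[[0.4,0,-0.5],[0,0,0]],[[0.4,0,-0.7],[0,0,0]],[[0.4,0,-0.9],[0,0,0]],[[0.4,0,-1],[0,0,0]]]' 0.55 60 >/dev/null
python3 -m inch '[[[0,0.1,-0.1],[0,0,0]],[[0,0.2,-0.2],[0,0,0]],[[0,0.3,-0.3],[0,0,0]],[[0,0.4,-0.4],[0,0,0]],[[0,0.5,-0.5],[0,0,0]],[[0,0.6,-0.6],[0,0,0]],[[0,0.7,-0.7],[0,0,0]],[[0,0.8,-0.8],[0,0,0]],[[0,0.9,-0.9],[0,0,0]],[[0,1,-1],[0,0,0]]]'
python3 - <<'E'
from h import *
import json
ow=json.load(open('o_w1.json'));np.set_printoptions(precision=4,suppress=True)
for l,t in(((659,198),(634,376)),((725,197),(688,375))):
    T,L=[unproj('wrist',(a+.5)/1.25-.5,(b+.5)/1.25-.5,.026,ow) for a,b in(t,l)]
    d=(T-L)[:2];n=np.hypot(*d);print(L[:2]+d/n*.112,np.degrees(np.arctan2(d[1],d[0])),n)
save('top','top2.png')
a=cv2.imread('pics/full_top1.png').astype(int);b=cv2.imread('pics/full_top2.png').astype(int)
d=(np.abs(a-b).max(2)>40).astype('uint8')*255
o=np.vstack([cv2.resize(b[170:275,190:455].astype('uint8'),None,fx=2.8,fy=2.8,interpolation=cv2.INTER_CUBIC),cv2.cvtColor(cv2.resize(d[170:275,190:455],None,fx=2.8,fy=2.8),cv2.COLOR_GRAY2BGR)])[:600]
cv2.imwrite('pics/t2.png',o)
to((.5,.21,.19),4)
E
```

```text
clock: 16.15
position: [0.4467, 0.013, 0.1888]
ee_rot: [-0.009, 1.0, 0.0, 0.0]
ft_force: [-0.7, 0.1, -0.1]
grip_width: 0.551
grasp_force: 0.0
[0.5511 0.2099] 4.509962986313748 0.21069871670686144
[0.548  0.2805] 3.272999013614542 0.21310873238449485
shift [-0.708  2.432  0.002] turn [ 0.001  0.002 -0.064] pos [0.4472 0.0143 0.1899] t 16.2 w 0.549 F [0.8 2.2 0.9]
```

View pics/t2.png

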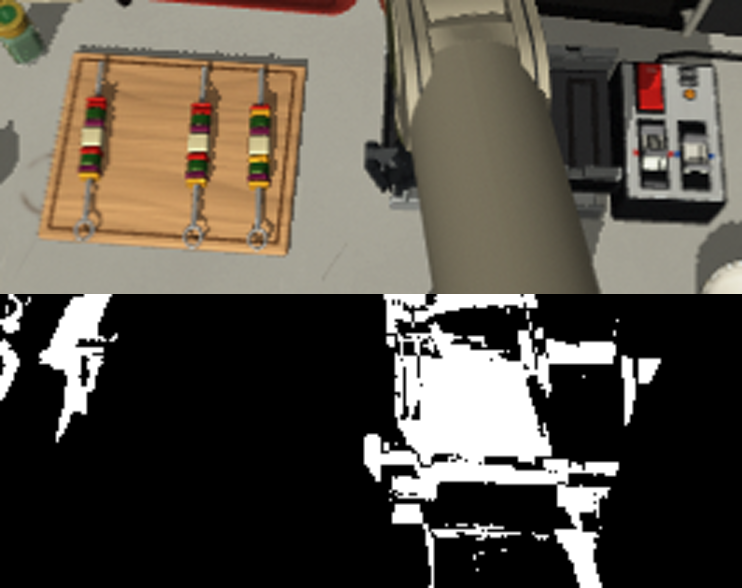

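The skewers haven't moved and the tray front is back under the grill. On to the right-hand skewer.

```bash
python3 -m inch '[[[-0.06,0.1,0],[0,0,0]],[[-0.12,0.2,0],[0,0,0]],[[-0.18,0.3,0],[0,0,0]],[[-0.24,0.4,0],[0,0,0]],[[-0.3,0.5,0],[0,0,0]],[[-0.36,0.6,0],[0,0,0]],[[-0.42,0.7,0],[0,0,0]],[[-0.48,0.8,0],[0,0,0]],[[-0.54,0.9,0],[0,0,-0.03]],[[-0.6,1,0],[0,0,-0.07]]]' >/dev/null
python3 -m inch '[[[-0.06,0.1,0],[0,0,0]],[[-0.12,0.2,0.1],[0,0,0]],[[-0.18,0.3,0.2],[0,0,0]],[[-0.24,0.4,0.3],[0,0,0]],[[-0.3,0.5,0.4],[0,0,0]],[[-0.36,0.6,0.5],[0,0,0]],[[-0.42,0.7,0.6],[0,0,0]],[[-0.48,0.8,0.7],[0,0,0]],[[-0.54,0.9,0.8],[0,0,0]],[[-0.6,1,0.9],[0,0,0]]]' >/dev/null
python3 -c "
from h import *
to((.5505,.21,.06),4.2)
to((.5505,.21,.017),4.2)"
```

```text
shift [-0.217  0.395  0.693] turn [0. 0. 0.] pos [0.5355 0.1772 0.1154] t 18.2 w 0.548 F [ 1.  -0.4  0.3]
shift [-0.217  0.395  1.23 ] turn [0. 0. 0.] pos [0.5355 0.1772 0.1154] t 18.2 w 0.548 F [ 1.  -0.4  0.3]
```

```bash
python3 -m inch '[[[-0.1,0.15,0.1],[0,0,0]],[[-0.2,0.3,0.2],[0,0,0]],[[-0.21,0.39,0.3],[0,0,0]],[[-0.21,0.39,0.4],[0,0,0]],[[-0.21,0.39,0.5],[0,0,0]],[[-0.21,0.39,0.6],[0,0,0]],[[-0.21,0.39,0.7],[0,0,0]],[[-0.21,0.39,0.8],[0,0,0]],[[-0.21,0.39,0.9],[0,0,0]],[[-0.21,0.39,1],[0,0,0]]]' >/dev/null
python3 -m inch '[[[0,0,0.1],[0,0,0]],[[0,0,0.2],[0,0,0]],[[0,0,0.2],[0,0,0]],[[0,0,0.2],[0,0,0]],[[0,0,0.2],[0,0,0]],[[0,0,0.2],[0,0,0]],[[0,0,0.2],[0,0,0]],[[0,0,0.2],[0,0,0]],[[0,0,0.2],[0,0,0]],[[0,0,0.2],[0,0,0]]]'
python3 -m inch '[[[0,0,0],[0,0,0]],[[0,0,0],[0,0,0]],[[0,0,0],[0,0,0]],[[0,0,0],[0,0,0]],[[0,0,0],[0,0,0]],[[0,0,0],[0,0,0]],[[0,0,0],[0,0,0]],[[0,0,0],[0,0,0]],[[0,0,0],[0,0,0]],[[0,0,0],[0,0,0]]]' 0.05 60
```

```text
clock: 20.2
position: [0.5496, 0.2089, 0.0201]
ee_rot: [-0.037, 0.999, 0.0, 0.0]
ft_force: [-0.2, -0.1, -0.1]
grip_width: 0.547
grasp_force: 0.0
clock: 21.2
position: [0.5498, 0.209, 0.0204]
ee_rot: [-0.037, 0.999, 0.0, 0.0]
ft_force: [-0.4, 0.2, 5.3]
grip_width: 0.265
grasp_force: 60.1
```

```bash
python3 -m inch '[[[0,0,-0.1],[0,0,0]],[[0,0,-0.2],[0,0,0]],[[0,0,-0.3],[0,0,0]],[[0,0,-0.4],[0,0,0]],[[0,0,-0.5],[0,0,0]],[[0,-0.1,-0.6],[0,0,0]],[[0,-0.2,-0.7],[0,0,0]],[[0,-0.3,-0.8],[0,0,0]],[[0,-0.4,-0.9],[0,0,0]],[[0,-0.5,-1],[0,0,0]]]' | tail -2
python3 -m inch '[[[-0.02,-0.1,-0.05],[0,0,0]],[[-0.04,-0.2,-0.1],[0,0,0]],[[-0.06,-0.3,-0.15],[0,0,0]],[[-0.08,-0.4,-0.2],[0,0,0]],[[-0.1,-0.5,-0.25],[0,0,0]],[[-0.12,-0.6,-0.3],[0,0,0]],[[-0.14,-0.7,-0.35],[0,0,0.02]],[[-0.16,-0.8,-0.4],[0,0,0.04]],[[-0.18,-0.9,-0.4],[0,0,0.06]],[[-0.2,-1,-0.4],[0,0,0.07]]]' | tail -2
python3 -m inch '[[[-0.02,-0.1,0],[0,0,0]],[[-0.04,-0.2,0],[0,0,0]],[[-0.06,-0.3,0],[0,0,0]],[[-0.08,-0.4,0],[0,0,0]],[[-0.1,-0.5,0],[0,0,0]],[[-0.12,-0.6,0],[0,0,0]],[[-0.14,-0.7,0],[0,0,0]],[[-0.16,-0.8,0],[0,0,0]],[[-0.18,-0.9,0],[0,0,0]],[[-0.2,-1,0],[0,0,0]]]' | tail -2
python3 -m inch '[[[-0.02,-0.1,0],[0,0,0]],[[-0.04,-0.2,0],[0,0,0]],[[-0.06,-0.3,0],[0,0,0]],[[-0.08,-0.4,0],[0,0,0]],[[-0.1,-0.5,0],[0,0,0]],[[-0.12,-0.6,0],[0,0,0]],[[-0.14,-0.7,0],[0,0,0]],[[-0.16,-0.8,0],[0,0,0]],[[-0.18,-0.9,0],[0,0,0]],[[-0.2,-1,0],[0,0,0]]]' | tail -2
python3 - <<'E'
from h import *
to((.593,-.1515,.13),.9)
import json
o=manip.get_obs();json.dump({k:np.array(o[k]).tolist() for k in('position','ee_rot')},open('o_w2.json','w'))
save('wrist','w2.png',None,1.25)
E
```

```text
grip_width: 0.26
grasp_force: 59.5
grip_width: 0.267
grasp_force: 59.6
grip_width: 0.264
grasp_force: 64.7
grip_width: 0.266
grasp_force: 64.7
shift [ 0.225 -1.019  0.026] turn [0.    0.    0.004] pos [ 0.6095 -0.0697  0.1321] t 25.2 w 0.266 F [ 0.5  0.4 -0.4]
```

View pics/w2.png

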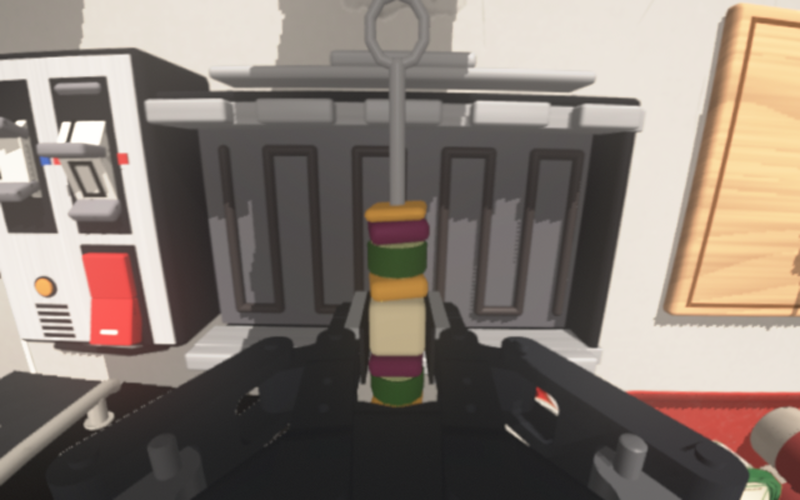

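The skewer is straight in the grip, loop toward the robot. Front-rail notches are at about (242,108), (348,110), (459,112), (564,114).

```bash
cat >> h.py <<'E'
def gf(w,p=(.592,-.0675,np.radians(.9))):
    w=w[:2]-np.array(p[:2]);c,s=np.cos(p[2]),np.sin(p[2]);return np.round([c*w[0]+s*w[1],-s*w[0]+c*w[1]],4)
E
python3 - <<'E'
from h import *
import json
o=json.load(open('o_w2.json'))
f=lambda u,v,z:unproj('wrist',(u+.5)/1.25-.5,(v+.5)/1.25-.5,z,o)
for u,v in((242,109),(348,110),(459,111),(564,113)): print('notch',gf(f(u,v,.083)))
for u,v in((124,158),(45,160)): print('marks',gf(f(u,v,.086)))
print('tray',gf(f(213,82,.045)),gf(f(592,86,.045)),'box',gf(f(135,50,.086)),gf(f(176,345,.086)))
print('rear rail',gf(f(190,362,.087)),gf(f(598,360,.087)))
print('skewer loop c/neck', gf(f(397,35,.138)),gf(f(397,203,.138)))
E
```

```text
notch [-0.0744 -0.084 ]
notch [-0.0735 -0.0281]
notch [-0.0732  0.03  ]
notch [-0.073   0.0857]
marks [-0.0502 -0.151 ]
marks [-0.0501 -0.1983]
tray [-0.0957 -0.117 ] [-0.0941  0.1193] box [-0.1037 -0.1359] [ 0.0631 -0.1403]
rear rail [ 0.0744 -0.1326] [0.0723 0.1243]
skewer loop c/neck [-0.092  -0.0026] [-0.0317 -0.0024]
```

```bash
python3 -m inch '[[[0.02,-0.1,0],[0,0,0]],[[0.05,-0.2,0],[0,0,0]],[[0.07,-0.3,0],[0,0,0]],[[0.1,-0.4,0],[0,0,0]],[[0.12,-0.5,0],[0,0,0]],[[0.15,-0.6,0],[0,0,0]],[[0.17,-0.7,0],[0,0,0]],[[0.2,-0.8,0],[0,0,0]],[[0.22,-0.9,0],[0,0,0]],[[0.23,-1,0],[0,0,0]]]' | tail -2
python3 -m inch '[[[0,0,0.05],[0,0,0]],[[0,0,0.1],[0,0,0]],[[0,0,0.15],[0,0,0]],[[0,0,0.2],[0,0,0]],[[0,0,0.25],[0,0,0]],[[0,0,0.3],[0,0,0]],[[0,0,0.3],[0,0,0]],[[0,0,0.3],[0,0,0]],[[0,0,0.3],[0,0,0]],[[0,0,0.3],[0,0,0]]]' | tail -2
python3 -c "
from h import *
to((.592,-.1515,.0745),.9)"
```

```text
grip_width: 0.259
grasp_force: 64.7
grip_width: 0.263
grasp_force: 64.7
shift [ 0.008 -0.026  0.423] turn [0.    0.001 0.004] pos [ 0.5926 -0.1494  0.1083] t 27.25 w 0.263 F [ 0.2  0.  -1. ]
```

```bash
python3 -m inch '[[[0,-0.02,0.04],[0,0,0]],[[0,-0.02,0.08],[0,0,0]],[[0,-0.02,0.13],[0,0,0]],[[0,-0.02,0.18],[0,0,0]],[[0,-0.02,0.23],[0,0,0]],[[0,-0.02,0.28],[0,0,0]],[[0,-0.02,0.33],[0,0,0]],[[0,-0.02,0.38],[0,0,0]],[[0,-0.02,0.42],[0,0,0]],[[0,-0.02,0.42],[0,0,0]]]'
```

```text
clock: 28.25
position: [0.5922, -0.1509, 0.0739]
ee_rot: [-0.009, 1.0, 0.0, -0.0]
ft_force: [0.4, 0.6, -0.7]
grip_width: 0.262
grasp_force: 64.7
```

```bash
python3 -m inch '[[[0,0,0],[0,0,0]],[[0,0,0],[0,0,0]],[[0,0,0],[0,0,0]],[[0,0,0],[0,0,0]],[[0,0,0],[0,0,0]],[[0,0,0],[0,0,0]],[[0,0,-0.1],[0,0,0]],[[0,0,-0.2],[0,0,0]],[[0,0,-0.3],[0,0,0]],[[0,0,-0.4],[0,0,0]]]' 0.42 | tail -2
python3 -m inch '[[[0,0.02,-0.1],[0,0,0]],[[0,0.04,-0.2],[0,0,0]],[[0,0.06,-0.3],[0,0,0]],[[0,0.1,-0.4],[0,0,0]],[[0,0.2,-0.5],[0,0,0]],[[0,0.3,-0.6],[0,0,0]],[[0,0.4,-0.7],[0,0,0]],[[0.1,0.5,-0.8],[0,0,0]],[[0.1,0.6,-0.8],[0,0,0]],[[0.2,0.7,-0.8],[0,0,0]]]' 0.55| tail -2
python3 - <<'E'
from h import *
import json
o=manip.get_obs();json.dump({k:np.array(o[k]).tolist() for k in('position','ee_rot')},open('o_w3.json','w'))
save('wrist','w3.png',None,1.25)
to((.549,.2805,.17),3.2)
E
```

```text
grip_width: 0.42
grasp_force: 0.0
grip_width: 0.548
grasp_force: 0.0
shift [0.22  4.675 0.006] turn [ 0.001 -0.001 -0.046] pos [ 0.5741 -0.0931  0.1701] t 30.3 w 0.554 F [1.5 0.8 0.1]
```

View pics/w3.png

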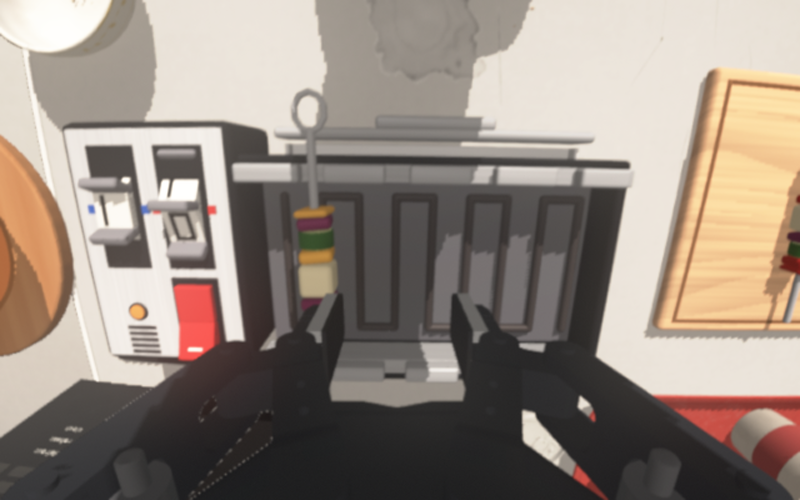

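Skewer one lies in the right-hand pair of notches, loop toward the robot (310,110). On to skewer two.

```bash
python3 - <<'E'
from h import *
import json
o=json.load(open('o_w3.json'))
f=lambda u,v,z:unproj('wrist',(u+.5)/1.25-.5,(v+.5)/1.25-.5,z,o)
print('tray',gf(f(280,130,.045)),gf(f(590,133,.045)),'lip',gf(f(380,117,.045)),gf(f(495,119,.045)))
E
python3 -m inch '[[[0,0.1,0],[0,0,0]],[[0.01,0.2,0],[0,0,0]],[[0.02,0.3,0],[0,0,0]],[[0.02,0.4,0],[0,0,0]],[[0.03,0.5,0],[0,0,0]],[[0.03,0.6,0],[0,0,0]],[[0.03,0.7,0],[0,0,0]],[[0.04,0.8,0],[0,0,0]],[[0.04,0.9,0],[0,0,0]],[[0.05,1,0],[0,0,0]]]' | tail -1
python3 -m inch '[[[0,0.1,0],[0,0,0]],[[0.01,0.2,0],[0,0,0]],[[0.02,0.3,0],[0,0,0]],[[0.02,0.4,0],[0,0,0]],[[0.03,0.5,0],[0,0,0]],[[0.03,0.6,0],[0,0,0]],[[0.03,0.7,0],[0,0,0]],[[0.04,0.8,0],[0,0,0]],[[0.04,0.9,0],[0,0,0]],[[0.05,1,0],[0,0,0]]]' | tail -1
python3 -m inch '[[[0,0.1,0],[0,0,0]],[[0.01,0.2,0],[0,0,0]],[[0.02,0.3,0],[0,0,0]],[[0.02,0.4,0],[0,0,0]],[[0.03,0.5,0],[0,0,0]],[[0.03,0.6,0],[0,0,0]],[[0.03,0.7,0],[0,0,0]],[[0.04,0.8,0],[0,0,0]],[[0.04,0.9,0],[0,0,0]],[[0.05,1,0],[0,0,-0.04]]]' | tail -1
python3 - <<'E'
from h import *
import json
o=manip.get_obs();json.dump({k:np.array(o[k]).tolist() for k in('position','ee_rot')},open('o_w4.json','w'))
save('wrist','w4.png',None,1.25)
to((.549,.2805,.06),3.2)
for P in((.549,.2805),(.549,.407)):
  for yaw,s in((3.2,-.112),(3.2,.1)): print(proj('wrist',(P[0]+s,P[1]+s*np.radians(yaw),.026),o)*1.25)
E
```

```text
tray [-0.1039 -0.1133] [-0.1033  0.1181] lip [-0.1128 -0.039 ] [-0.112   0.0455]
grasp_force: 0.0
grasp_force: 0.0
grasp_force: 0.0
shift [0.027 1.674 1.381] turn [ 0.001 -0.     0.   ] pos [0.5586 0.1468 0.1704] t 33.35 w 0.545 F [-1.7  2.3  1.1]
[569.3563265   95.09691383]
[542.23051034 339.99156357]
[719.04365552 108.2902861 ]
[669.92905722 344.08188283]
```

View pics/w4.png

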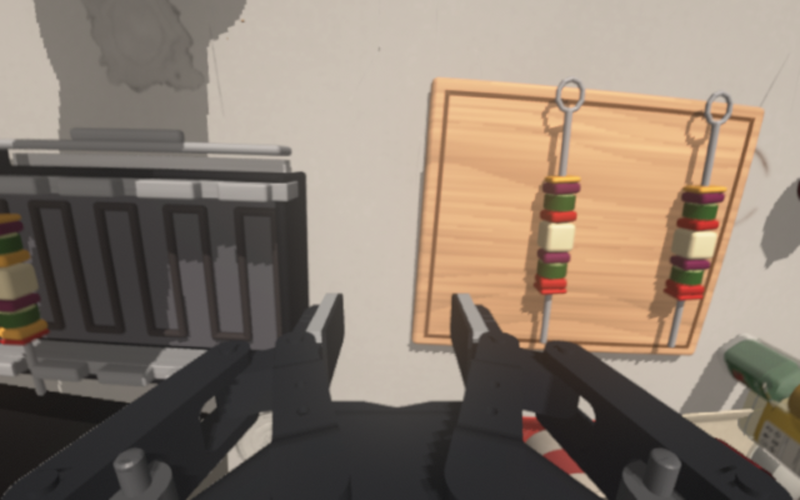

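Both remaining skewers lie exactly where predicted, with loops at (569,95) and (719,108).

```bash
python3 -m inch '[[[0,0.1,0.05],[0,0,0]],[[0.01,0.2,0.1],[0,0,0]],[[0.02,0.3,0.2],[0,0,0]],[[0.02,0.4,0.3],[0,0,0]],[[0.03,0.5,0.4],[0,0,0]],[[0.03,0.6,0.5],[0,0,0]],[[0.03,0.7,0.6],[0,0,0]],[[0.03,0.8,0.7],[0,0,0]],[[0.03,0.9,0.8],[0,0,0]],[[0.03,1,0.9],[0,0,0]]]' | tail -1
python3 -m inch '[[[0,0.1,0],[0,0,0]],[[0,0.2,0.1],[0,0,0]],[[0,0.3,0.2],[0,0,0]],[[0,0.4,0.3],[0,0,0]],[[0,0.5,0.4],[0,0,0]],[[0,0.6,0.5],[0,0,0]],[[0,0.66,0.6],[0,0,0]],[[0,0.66,0.6],[0,0,0]],[[0,0.66,0.6],[0,0,0]],[[0,0.66,0.6],[0,0,0]]]' | tail -1
python3 -c "
from h import *
to((.549,.2805,.02),3.2)"
```

```text
grasp_force: 0.0
grasp_force: 0.0
shift [0.015 0.05  0.387] turn [ 0.     0.001 -0.008] pos [0.5504 0.2765 0.0509] t 35.35 w 0.552 F [-0.2 -0.1  0.5]
```

```bash
python3 -m inch '[[[0.01,0.04,0.1],[0,0,0]],[[0.01,0.04,0.2],[0,0,0]],[[0.01,0.04,0.3],[0,0,0]],[[0.01,0.04,0.38],[0,0,0]],[[0.01,0.04,0.38],[0,0,0]],[[0.01,0.04,0.38],[0,0,0]],[[0.01,0.04,0.38],[0,0,0]],[[0.01,0.04,0.38],[0,0,0]],[[0.01,0.04,0.38],[0,0,0]],[[0.01,0.04,0.38],[0,0,0]]]'|sed -n 2p
python3 -m inch '[[[0,0,0],[0,0,0]],[[0,0,0],[0,0,0]],[[0,0,0],[0,0,0]],[[0,0,0],[0,0,0]],[[0,0,0],[0,0,0]],[[0,0,0],[0,0,0]],[[0,0,0],[0,0,0]],[[0,0,0],[0,0,0]],[[0,0,-0.05],[0,0,0]],[[0,0,-0.1],[0,0,0]]]' 0.05 60
python3 -m inch '[[[0,0,-0.1],[0,0,0]],[[0,0,-0.2],[0,0,0]],[[0,0,-0.3],[0,0,0]],[[0,0,-0.4],[0,0,0]],[[0,0,-0.5],[0,0,0]],[[0,-0.1,-0.6],[0,0,0]],[[0,-0.2,-0.7],[0,0,0]],[[0,-0.3,-0.8],[0,0,0]],[[0,-0.4,-0.9],[0,0,0]],[[0,-0.5,-1],[0,0,0]]]' | tail -2
python3 -m inch '[[[-0.02,-0.1,-0.05],[0,0,0]],[[-0.04,-0.2,-0.1],[0,0,0]],[[-0.06,-0.3,-0.15],[0,0,0]],[[-0.08,-0.4,-0.2],[0,0,0]],[[-0.1,-0.5,-0.25],[0,0,0]],[[-0.12,-0.6,-0.3],[0,0,0]],[[-0.14,-0.7,-0.35],[0,0,0.02]],[[-0.16,-0.8,-0.35],[0,0,0.04]],[[-0.18,-0.9,-0.35],[0,0,0.05]],[[-0.2,-1,-0.35],[0,0,0.05]]]' | tail -2
python3 -c "
from h import *
to((.591,-.0395,.13),.9)"
```

```text
position: [0.5491, 0.2802, 0.0203]
clock: 37.35
position: [0.5486, 0.2798, 0.0279]
ee_rot: [-0.025, 1.0, -0.0, -0.0]
ft_force: [-0.3, 0.1, -0.7]
grip_width: 0.261
grasp_force: 59.8
grip_width: 0.263
grasp_force: 59.8
grip_width: 0.26
grasp_force: 59.8
shift [-0.224 -2.502  0.074] turn [-0.    -0.    -0.007] pos [0.571  0.1604 0.1359] t 39.35 w 0.26 F [-0.   0.6 -0.5]
```

```bash
python3 -m inch '[[[-0.01,-0.1,0],[0,0,0]],[[-0.02,-0.2,0],[0,0,0]],[[-0.03,-0.3,0],[0,0,0]],[[-0.04,-0.4,0],[0,0,0]],[[-0.05,-0.5,0],[0,0,0]],[[-0.06,-0.6,0],[0,0,0]],[[-0.07,-0.7,0],[0,0,0]],[[-0.08,-0.8,0],[0,0,0]],[[-0.09,-0.9,0],[0,0,0]],[[-0.1,-1,0],[0,0,0]]]' | tail -2
python3 -m inch '[[[-0.01,-0.1,0],[0,0,0]],[[-0.02,-0.2,0],[0,0,0]],[[-0.03,-0.3,0],[0,0,0]],[[-0.04,-0.4,0],[0,0,0]],[[-0.05,-0.5,0],[0,0,0]],[[-0.06,-0.6,0],[0,0,0]],[[-0.07,-0.7,0],[0,0,0]],[[-0.08,-0.8,0],[0,0,0]],[[-0.09,-0.9,0],[0,0,0]],[[-0.1,-1,0],[0,0,0]]]' | tail -2
python3 -m inch '[[[0,-0.1,0],[0,0,0]],[[0,-0.2,0],[0,0,0]],[[0,-0.3,0],[0,0,0]],[[0,-0.4,0],[0,0,0]],[[0,-0.47,0],[0,0,0]],[[0,-0.47,0.1],[0,0,0]],[[0,-0.47,0.15],[0,0,0]],[[0,-0.47,0.2],[0,0,0]],[[0,-0.47,0.2],[0,0,0]],[[0,-0.47,0.2],[0,0,0]]]' | tail -2
python3 - <<'E'
from h import *
import json
o=manip.get_obs();json.dump({k:np.array(o[k]).tolist() for k in('position','ee_rot')},open('o_w5.json','w'))
save('wrist','w5.png',None,1.25)
to((.591,-.039,.0745),.9)
E
```

```text
grip_width: 0.266
grasp_force: 59.8
grip_width: 0.267
grasp_force: 59.8
grip_width: 0.265
grasp_force: 59.8
shift [-0.022 -0.037  0.571] turn [ 0.     0.    -0.006] pos [ 0.5892 -0.0361  0.1202] t 42.4 w 0.267 F [-1.   0.2 -0.8]
```

View pics/w5.png

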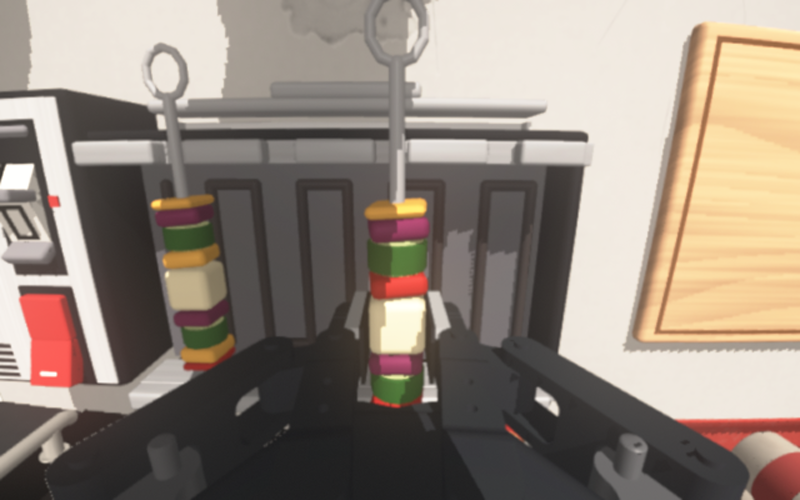

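Skewer two is straight in the grip and its steel (397,150) lines up with the third notch gap from the left in the image. Lowering and releasing.

```bash
python3 -m inch '[[[-0.02,-0.03,0.06],[0,0,0]],[[-0.02,-0.03,0.12],[0,0,0]],[[-0.02,-0.03,0.18],[0,0,0]],[[-0.02,-0.03,0.24],[0,0,0]],[[-0.02,-0.03,0.3],[0,0,0]],[[-0.02,-0.03,0.36],[0,0,0]],[[-0.02,-0.03,0.42],[0,0,0]],[[-0.02,-0.03,0.48],[0,0,0]],[[-0.02,-0.03,0.54],[0,0,0]],[[-0.02,-0.03,0.57],[0,0,0]]]'
python3 -m inch '[[[0,0,0],[0,0,0]],[[0,0,0],[0,0,0]],[[0,0,0],[0,0,0]],[[0,0,0],[0,0,0]],[[0,0,0],[0,0,0]],[[0,0,0],[0,0,0]],[[0,0,-0.1],[0,0,0]],[[0,0,-0.2],[0,0,0]],[[0,0,-0.3],[0,0,0]],[[0,0,-0.4],[0,0,0]]]' 0.42 | tail -2
python3 -m inch '[[[0,0,-0.1],[0,0,0]],[[0,0,-0.2],[0,0,0]],[[0,0,-0.3],[0,0,0]],[[0,0.1,-0.4],[0,0,0]],[[0.05,0.2,-0.5],[0,0,0]],[[0.1,0.3,-0.6],[0,0,0]],[[0.15,0.4,-0.7],[0,0,0]],[[0.2,0.5,-0.8],[0,0,0]],[[0.2,0.6,-0.8],[0,0,0]],[[0.2,0.7,-0.8],[0,0,0]]]' 0.55| tail -2
python3 -m inch '[[[0,0.1,0],[0,0,0]],[[0.01,0.2,0],[0,0,0]],[[0.02,0.3,0],[0,0,0]],[[0.02,0.4,0],[0,0,0]],[[0.03,0.5,0],[0,0,0]],[[0.03,0.6,0],[0,0,0]],[[0.03,0.7,0],[0,0,0]],[[0.04,0.8,0],[0,0,0]],[[0.04,0.9,0],[0,0,0]],[[0.05,1,0],[0,0,0]]]' | tail -1
python3 -m inch '[[[0,0.1,0],[0,0,0]],[[0.01,0.2,0],[0,0,0]],[[0.02,0.3,0],[0,0,0]],[[0.02,0.4,0],[0,0,0]],[[0.03,0.5,0],[0,0,0]],[[0.03,0.6,0],[0,0,0]],[[0.03,0.7,0],[0,0,0]],[[0.04,0.8,0],[0,0,0]],[[0.04,0.9,0],[0,0,0]],[[0.05,1,0],[0,0,-0.05]]]' | tail -1
python3 - <<'E'
from h import *
import json
o=manip.get_obs();json.dump({k:np.array(o[k]).tolist() for k in('position','ee_rot')},open('o_w6.json','w'))
save('wrist','w6.png',None,1.25)
to((.549,.407,.02),4.1)
for s in(-.112,.1): print(proj('wrist',(.5492+s,.4071+s*np.radians(4.1),.026),o)*1.25)
E
```

```text
clock: 43.4
position: [0.5905, -0.0387, 0.0739]
ee_rot: [-0.005, 1.0, 0.0, -0.0]
ft_force: [-0.5, -0.1, -1.3]
grip_width: 0.267
grasp_force: 59.8
grip_width: 0.42
grasp_force: 0.0
grip_width: 0.554
grasp_force: 0.0
grasp_force: 0.0
grasp_force: 0.0
shift [0.025 2.85  1.882] turn [ 0.001 -0.    -0.019] pos [0.564  0.1794 0.1704] t 47.45 w 0.551 F [-0.5  1.6  0.1]
[681.58567191  97.74515894]
[640.90056504 338.38160589]
```

View pics/w6.png

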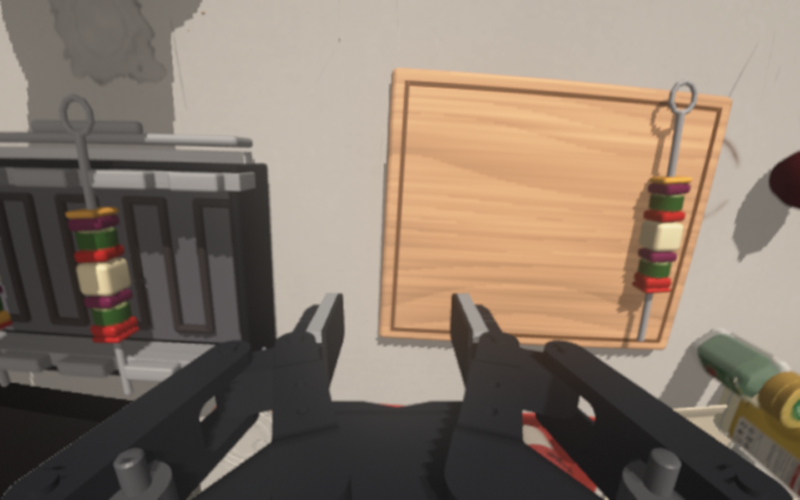

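Skewer two sits in its notches (90,170), and the last skewer is where predicted, loop at (682,98).

```bash
python3 -m inch '[[[0,0.1,0],[0,0,0]],[[0,0.2,0],[0,0,0]],[[0,0.3,0],[0,0,0]],[[0,0.4,0],[0,0,0]],[[0,0.5,0],[0,0,0]],[[0,0.6,0],[0,0,0]],[[0,0.7,0],[0,0,0]],[[0,0.8,0],[0,0,0]],[[0,0.9,0],[0,0,0]],[[0,1,0],[0,0,0]]]' | tail -1
python3 -m inch '[[[0,0.1,0.05],[0,0,0]],[[0,0.2,0.1],[0,0,0]],[[0,0.3,0.2],[0,0,0]],[[0,0.4,0.3],[0,0,0]],[[0,0.5,0.4],[0,0,0]],[[0,0.6,0.5],[0,0,0]],[[0,0.7,0.6],[0,0,0]],[[0,0.8,0.7],[0,0,0]],[[0,0.9,0.8],[0,0,0]],[[0.02,1,0.9],[0,0,-0.02]]]' | tail -1
python3 -m inch '[[[0,0.1,0.1],[0,0,0]],[[0,0.2,0.2],[0,0,0]],[[0,0.3,0.2],[0,0,0]],[[0,0.4,0.3],[0,0,0]],[[0,0.5,0.4],[0,0,0]],[[0,0.6,0.5],[0,0,0]],[[0,0.7,0.5],[0,0,0]],[[0,0.8,0.5],[0,0,0]],[[0,0.83,0.5],[0,0,0]],[[0,0.83,0.5],[0,0,0]]]' | tail -1
python3 - <<'E'
from h import *
to((.549,.407,.02),4.1)
E
```

```text
grasp_force: 0.0
grasp_force: 0.0
grasp_force: 0.0
shift [0.016 0.043 0.486] turn [ 0.001  0.001 -0.007] pos [0.5505 0.4036 0.0589] t 50.45 w 0.552 F [ 0.2 -0.2  0.5]
```

```bash
python3 -m inch '[[[0.01,0.04,0.1],[0,0,0]],[[0.01,0.04,0.2],[0,0,0]],[[0.01,0.04,0.3],[0,0,0]],[[0.01,0.04,0.4],[0,0,0]],[[0.01,0.04,0.48],[0,0,0]],[[0.01,0.04,0.48],[0,0,0]],[[0.01,0.04,0.48],[0,0,0]],[[0.01,0.04,0.48],[0,0,0]],[[0.01,0.04,0.48],[0,0,0]],[[0.01,0.04,0.48],[0,0,0]]]'|sed -n 2p
python3 -m inch '[[[0,0,0],[0,0,0]],[[0,0,0],[0,0,0]],[[0,0,0],[0,0,0]],[[0,0,0],[0,0,0]],[[0,0,0],[0,0,0]],[[0,0,0],[0,0,0]],[[0,0,0],[0,0,0]],[[0,0,0],[0,0,0]],[[0,0,-0.05],[0,0,0]],[[0,0,-0.1],[0,0,0]]]' 0.05 60
python3 -m inch '[[[0,0,-0.1],[0,0,0]],[[0,0,-0.2],[0,0,0]],[[0,0,-0.3],[0,0,0]],[[0,0,-0.4],[0,0,0]],[[0,0,-0.5],[0,0,0]],[[0,-0.1,-0.6],[0,0,0]],[[0,-0.2,-0.7],[0,0,0]],[[0,-0.3,-0.8],[0,0,0]],[[0,-0.4,-0.9],[0,0,0]],[[0,-0.5,-1],[0,0,0]]]' | tail -2
python3 -m inch '[[[-0.02,-0.1,-0.05],[0,0,0]],[[-0.04,-0.2,-0.1],[0,0,0]],[[-0.06,-0.3,-0.15],[0,0,0]],[[-0.08,-0.4,-0.2],[0,0,0]],[[-0.1,-0.5,-0.25],[0,0,0]],[[-0.12,-0.6,-0.3],[0,0,0]],[[-0.14,-0.7,-0.3],[0,0,0.02]],[[-0.16,-0.8,-0.3],[0,0,0.04]],[[-0.18,-0.9,-0.3],[0,0,0.06]],[[-0.2,-1,-0.3],[0,0,0.07]]]' | tail -2
python3 -m inch '[[[-0.01,-0.1,0],[0,0,0]],[[-0.02,-0.2,0],[0,0,0]],[[-0.03,-0.3,0],[0,0,0]],[[-0.04,-0.4,0],[0,0,0]],[[-0.05,-0.5,0],[0,0,0]],[[-0.06,-0.6,0],[0,0,0]],[[-0.07,-0.7,0],[0,0,0]],[[-0.08,-0.8,0],[0,0,0]],[[-0.09,-0.9,0],[0,0,0]],[[-0.1,-1,0],[0,0,0]]]' | tail -2
python3 -m inch '[[[-0.01,-0.1,0],[0,0,0]],[[-0.02,-0.2,0],[0,0,0]],[[-0.03,-0.3,0],[0,0,0]],[[-0.04,-0.4,0],[0,0,0]],[[-0.05,-0.5,0],[0,0,0]],[[-0.06,-0.6,0],[0,0,0]],[[-0.07,-0.7,0],[0,0,0]],[[-0.08,-0.8,0],[0,0,0]],[[-0.09,-0.9,0],[0,0,0]],[[-0.1,-1,0],[0,0,0]]]' | tail -2
python3 -c "
from h import *
to((.590,.0175,.13),.9)"
```

```text
position: [0.5496, 0.4063, 0.0205]
clock: 52.45
position: [0.549, 0.4058, 0.0277]
ee_rot: [-0.033, 0.999, -0.0, -0.0]
ft_force: [0.6, 0.8, -1.2]
grip_width: 0.263
grasp_force: 60.4
grip_width: 0.265
grasp_force: 60.4
grip_width: 0.267
grasp_force: 60.4
grip_width: 0.263
grasp_force: 60.4
grip_width: 0.267
grasp_force: 60.4
shift [ 0.028 -1.368  0.026] turn [ 0.     0.    -0.006] pos [0.5911 0.127  0.1321] t 56.45 w 0.267 F [ 0.1 -0.9 -2.2]
```

```bash
python3 -m inch '[[[0,-0.1,0],[0,0,0]],[[0,-0.2,0],[0,0,0]],[[0,-0.3,0],[0,0,0]],[[0,-0.4,0],[0,0,0]],[[0,-0.5,0],[0,0,0]],[[0,-0.6,0],[0,0,0]],[[0,-0.7,0],[0,0,0]],[[0,-0.8,0],[0,0,0]],[[0,-0.9,0],[0,0,0]],[[0.02,-1,0],[0,0,0]]]' | tail -2
python3 -m inch '[[[0,-0.1,0],[0,0,0]],[[0,-0.2,0],[0,0,0]],[[0,-0.3,0],[0,0,0]],[[0,-0.35,0],[0,0,0]],[[0,-0.35,0.06],[0,0,0]],[[0,-0.35,0.12],[0,0,0]],[[0,-0.35,0.15],[0,0,0]],[[0,-0.35,0.15],[0,0,0]],[[0,-0.35,0.15],[0,0,0]],[[0,-0.35,0.15],[0,0,0]]]' | tail -2
python3 - <<'E'
from h import *
save('wrist','w7.png')
to((.590,.0175,.0745),.9)
a=cv2.imread('pics/full_w5.png').astype(int);b=cv2.imread('pics/full_w7.png').astype(int)
for r in (10,30,45,120,165,170,200,240):  # grey steel / food column extent by row, old vs new
    print(r,[np.nonzero(np.abs(im[r,280:360]-im[r,282]).max(1)>40)[0][[0,-1]]+280 for im in (a,b)])
E
```

```text
grip_width: 0.264
grasp_force: 60.4
grip_width: 0.263
grasp_force: 60.4
shift [ 0.009 -0.028  0.572] turn [ 0.     0.    -0.006] pos [0.5907 0.0197 0.1203] t 58.5 w 0.263 F [ 1.2  0.4 -0.5]
10 [array([329, 359]), array([299, 337])]
30 [array([326, 359]), array([293, 294])]
45 [array([336, 359]), array([300, 335])]
120 [array([318, 359]), array([284, 327])]
165 [array([294, 341]), array([292, 342])]
170 [array([291, 340]), array([291, 340])]
200 [array([313, 359]), array([287, 346])]
240 [array([293, 354]), array([280, 359])]
```

```bash
python3 -m inch '[[[0,-0.02,0.06],[0,0,0]],[[0,-0.02,0.12],[0,0,0]],[[0,-0.02,0.18],[0,0,0]],[[0,-0.02,0.24],[0,0,0]],[[0,-0.02,0.3],[0,0,0]],[[0,-0.02,0.36],[0,0,0]],[[0,-0.02,0.42],[0,0,0]],[[0,-0.02,0.48],[0,0,0]],[[0,-0.02,0.54],[0,0,0]],[[0,-0.02,0.57],[0,0,0]]]'
python3 -m inch '[[[0,0,0],[0,0,0]],[[0,0,0],[0,0,0]],[[0,0,0],[0,0,0]],[[0,0,0],[0,0,0]],[[0,0,0],[0,0,0]],[[0,0,0],[0,0,0]],[[0,0,-0.1],[0,0,0]],[[0,0,-0.2],[0,0,0]],[[0,0,-0.3],[0,0,0]],[[0,0,-0.4],[0,0,0]]]' 0.42 | tail -2
python3 -m inch '[[[0,0,-0.1],[0,0,0]],[[0.1,0,-0.2],[0,0,0]],[[0.2,0,-0.3],[0,0,0]],[[0.3,-0.1,-0.4],[0,0,0]],[[0.4,-0.2,-0.5],[0,0,0]],[[0.5,-0.3,-0.6],[0,0,0]],[[0.6,-0.4,-0.7],[0,0,0]],[[0.7,-0.5,-0.8],[0,0,0]],[[0.8,-0.6,-0.9],[0,0,0]],[[0.9,-0.7,-1],[0,0,0]]]' 0 | tail -2
python3 -m inch '[[[0.05,-0.1,-0.05],[0,0,0]],[[0.1,-0.2,-0.1],[0,0,0]],[[0.15,-0.3,-0.15],[0,0,0]],[[0.2,-0.4,-0.2],[0,0,0]],[[0.25,-0.5,-0.25],[0,0,0]],[[0.3,-0.6,-0.25],[0,0,0]],[[0.35,-0.7,-0.25],[0,0,0]],[[0.35,-0.8,-0.25],[0,0,0]],[[0.35,-0.9,-0.25],[0,0,0]],[[0.35,-1,-0.25],[0,0,0]]]' | tail -2
python3 - <<'E'
from h import *
import json
o=manip.get_obs();json.dump({k:np.array(o[k]).tolist() for k in('position','ee_rot')},open('o_w8.json','w'))
save('wrist','w8.png',None,1.25)
to((.5,-.24,.2),.9)
E
```

```text
clock: 59.5
position: [0.5904, 0.018, 0.0739]
ee_rot: [-0.005, 1.0, -0.0, -0.0]
ft_force: [-0.3, -0.2, -1.6]
grip_width: 0.263
grasp_force: 60.4
grip_width: 0.418
grasp_force: 0.0
grip_width: -0.006
grasp_force: 0.0
grip_width: 0.001
grasp_force: 0.0
shift [-0.086 -1.487  0.081] turn [-0.001 -0.    -0.008] pos [ 0.492  -0.1211  0.2064] t 62.55 w -0.0 F [-0.4 -2.4  0.7]
```

View pics/w8.png

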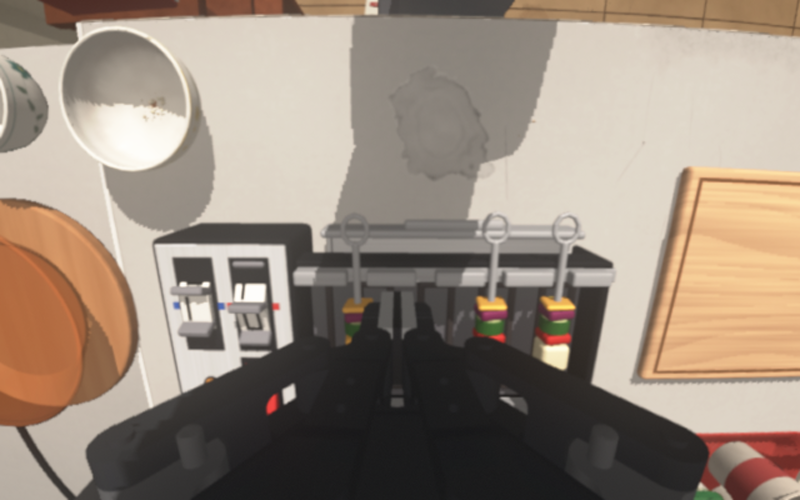

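All three skewers sit in their notches (355, 492 and 565, row ~270) with loops toward the robot. Next I need a close look at the two wheels.

```bash
python3 -m inch '[[[-0.07,-0.1,0],[0,0,0]],[[-0.14,-0.2,0],[0,0,0]],[[-0.21,-0.3,0],[0,0,0]],[[-0.28,-0.4,0],[0,0,0]],[[-0.35,-0.5,0],[0,0,0]],[[-0.42,-0.6,0],[0,0,0]],[[-0.49,-0.7,0],[0,0,0]],[[-0.56,-0.8,0],[0,0,0]],[[-0.63,-0.9,0],[0,0,0]],[[-0.7,-1,0],[0,0,0]]]' | tail -2
python3 -m inch '[[[-0.08,-0.09,0.1],[0,0,0]],[[-0.16,-0.18,0.2],[0,0,0]],[[-0.24,-0.27,0.3],[0,0,0]],[[-0.32,-0.36,0.4],[0,0,0]],[[-0.4,-0.45,0.5],[0,0,0]],[[-0.48,-0.54,0.6],[0,0,0]],[[-0.56,-0.63,0.7],[0,0,0]],[[-0.62,-0.7,0.8],[0,0,0]],[[-0.65,-0.74,0.8],[0,0,0]],[[-0.65,-0.74,0.8],[0,0,0]]]' | tail -2
python3 - <<'E'
from h import *
import json
o=manip.get_obs();json.dump({k:np.array(o[k]).tolist() for k in('position','ee_rot')},open('o_w9.json','w'))
save('wrist','w9.png')
im=cv2.imread('pics/full_w9.png')[40:230,200:440]
cv2.imwrite('pics/w9c.png',cv2.resize(im,None,fx=3,fy=3,interpolation=cv2.INTER_CUBIC))
to((.5,-.24,.2),.9)
p=(.592,-.0675,np.radians(1.1))
for y in(-.17,-.216):
  for a in(-67.5,-45,-22.5,0,22.5,45):
    x=-.05+.05*np.sin(np.radians(a));z=.055+.05*np.cos(np.radians(a));c,s=np.cos(p[2]),np.sin(p[2])
    print(y,a,((proj('wrist',(p[0]+c*x-s*y,p[1]+s*x+c*y,z),o)-[200,40])*3).round())
E
```

```text
grip_width: 0.002
grasp_force: 0.0
grip_width: 0.001
grasp_force: 0.0
shift [ 1.268  0.23  -0.717] turn [-0.     0.    -0.007] pos [ 0.6016 -0.2573  0.1427] t 64.6 w -0.001 F [ 0.8 -0.8 -0.2]
-0.17 -67.5 [433. 104.]
-0.17 -45 [440. 143.]
-0.17 -22.5 [444. 217.]
-0.17 0 [444. 310.]
-0.17 22.5 [441. 395.]
-0.17 45 [435. 455.]
-0.216 -67.5 [239. 106.]
-0.216 -45 [231. 146.]
-0.216 -22.5 [228. 219.]
-0.216 0 [229. 312.]
-0.216 22.5 [235. 397.]
-0.216 45 [244. 457.]
```

View pics/w9c.png

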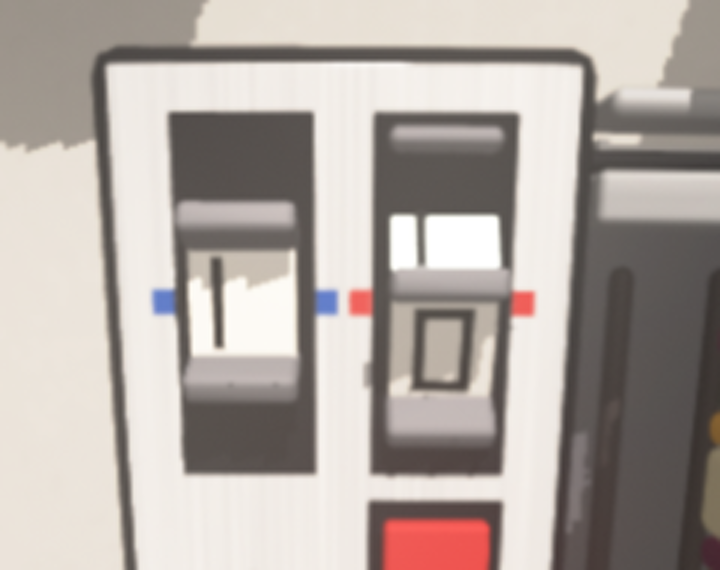

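Minutes show 1, with ridges at rest around (235,213) and (240,375). The heat wheel stands between 0 and 1: ridges at (445,135), (450,280) and (442,418). I'll set the closed fingertips behind the heat wheel's ridge.

```bash
python3 -m inch '[[[0.1,0.03,0],[0,0,0]],[[0.2,0.06,0],[0,0,0]],[[0.3,0.09,0],[0,0,0]],[[0.4,0.12,0],[0,0,0]],[[0.5,0.15,0],[0,0,0]],[[0.6,0.18,0],[0,0,0]],[[0.7,0.21,0],[0,0,0]],[[0.8,0.24,0],[0,0,0]],[[0.9,0.25,0],[0,0,0]],[[1,0.25,0],[0,0,0]]]' 0 | sed -n 2p
python3 -m inch '[[[0.1,0,0],[0,0,0]],[[0.18,0,0],[0,0,0]],[[0.18,0,0.1],[0,0,0]],[[0.18,0,0.2],[0,0,0]],[[0.18,0,0.3],[0,0,0]],[[0.18,0,0.4],[0,0,0]],[[0.18,0,0.5],[0,0,0]],[[0.18,0,0.56],[0,0,0]],[[0.18,0,0.56],[0,0,0]],[[0.18,0,0.56],[0,0,0]]]' | sed -n '2p;4p'
```

```text
position: [0.5207, -0.2378, 0.1425]
position: [0.507, -0.2382, 0.0977]
ft_force: [0.3, 0.1, -0.1]
```

```bash
python3 -m inch '[[[-0.04,0,0],[0,0,0]],[[-0.08,0,0],[0,0,0]],[[-0.12,0,0],[0,0,0]],[[-0.16,0,0],[0,0,0]],[[-0.2,0,0],[0,0,0]],[[-0.24,0,0],[0,0,0]],[[-0.28,0,0],[0,0,0]],[[-0.32,0,0],[0,0,0]],[[-0.36,0,0],[0,0,0]],[[-0.38,0,0],[0,0,0]]]' | sed -n '2p;4p'
python3 -m inch '[[[0,0,-0.2],[0,0,0]],[[0,0,-0.4],[0,0,0]],[[0,0,-0.56],[0,0,0]],[[-0.2,-0.05,-0.56],[0,0,0]],[[-0.4,-0.1,-0.56],[0,0,0]],[[-0.6,-0.15,-0.56],[0,0,0]],[[-0.8,-0.2,-0.56],[0,0,0]],[[-0.8,-0.25,-0.56],[0,0,0]],[[-0.8,-0.25,-0.56],[0,0,0]],[[-0.8,-0.25,-0.56],[0,0,0]]]' | sed -n '2p;4p'
cat > wheels.py <<'E'
from h import *
import sys
def look(fn):
    o=manip.get_obs();save('wrist',fn);im=cv2.imread('pics/full_'+fn)
    p=(.592,-.0675,np.radians(1.1));c,s=np.cos(p[2]),np.sin(p[2])
    for nm,y in(('heat',-.17),('min',-.216)):
        prof=[]
        q=lambda x,y,z:proj('wrist',(p[0]+c*x-s*y,p[1]+s*x+c*y,z),o)
        src=np.array([q(-.1,y+.012,.095),q(-.1,y-.012,.095),q(0,y-.012,.095),q(0,y+.012,.095)],np.float32)
        M=cv2.getPerspectiveTransform(src,np.array([[24,0],[0,0],[0,100],[24,100]],np.float32))
        w=cv2.cvtColor(cv2.warpPerspective(im,M,(24,100)),cv2.COLOR_BGR2GRAY)
        print(nm);[print('%4d '%(-100+i)+''.join(' .:-=+*#%@'[9-int(v)*10//256] for v in w[i])) for i in range(8,94,3)]
    print(o['position'],o['clock'])
if __name__=='__main__': look(sys.argv[1])
E
python3 wheels.py w10.png
```

```text
position: [0.5377, -0.2379, 0.0976]
ft_force: [-1.2, 0.1, 0.2]
position: [0.6008, -0.2574, 0.1425]
ft_force: [-0.1, 0.5, 0.4]
heat
 -92 :....................   
 -89 ************************
 -86 ************************
 -83 ************************
 -80 *=::::::::::::::::::::::
 -77 *+======================
 -74 *+++++++++++++++++++++++
 -71 *+++++++++++++++++++++++
 -68 *-.   .++:..  .:::::..  
 -65 +.     +=               
 -62 +.     +=               
 -59 +.     +=               
 -56 +.     =+               
 -53 +.     =+               
 -50 +.     --               
 -47 +--:::::::::::::::::::::
 -44 +=-:::::::::::::::::::::
 -41 *+======================
 -38 +=---=+**++++++++**+====
 -35 +=----+*+-------=**=----
 -32 **********************++
 -29 ************************
 -26 ************************
 -23 ************************
 -20 *****************#******
 -17 ************************
 -14 *********************#*#
 -11 :::::::::::-------------
  -8                         
min
 -92 ===============--=------
 -89 ************************
 -86 ************************
 -83 ************************
 -80 ************************
 -77 ************************
 -74 *+++++++++++++++++++++++
 -71 --::::::::::::::::::::::
 -68 ++++++==================
 -65 ************************
 -62 *+:::::---::::::::::::::
 -59 *+-:::-**=::::::::::::::
 -56 *=   .:+*-     .:..     
 -53 *-     +*:              
 -50 *-    .+*:              
 -47 *-    .+*:              
 -44 *:    .+*:              
 -41 *-     ..               
 -38 +-::::::::::::::::::::::
 -35 -:::::::::::::::::::::::
 -32 ========================
 -29 **********************+*
 -26 ************************
 -23 ************************
 -20 ************************
 -17 ************************
 -14 ************************
 -11 ........................
  -8                         
[ 0.60081641 -0.25736312  0.14250044] 68.6
```

```bash
cat > ph.py <<'E'
from h import *
import sys,json
# rectified centre-strip (right edge columns, away from numerals) brightness per mm
def strip(im,o,y):
    p=(.592,-.0675,np.radians(1.1));c,s=np.cos(p[2]),np.sin(p[2])
    return ''.join(' .:-=+*#%@'[9-int(v)*10//256] for v in [cv2.cvtColor(im,cv2.COLOR_BGR2GRAY)[int(round(b)),int(round(a))] for a,b in [proj('wrist',(p[0]+c*x-s*yy,p[1]+s*x+c*yy,.098),o) for yy in [y-.008*(1)] for x in np.arange(-.1,0,.001)]])
if __name__=='__main__':
  for f,oj in(('w9','o_w9.json'),):
    o=json.load(open(oj));im=cv2.imread('pics/full_%s.png'%f)
    for y in(-.17,-.216):
      for d in (0,.016): print(f,y,'|'+strip(im,o,y+d)+'|')
  o=manip.get_obs();im=cv2.imread('pics/full_w10.png')
  for y in(-.17,-.216):
      for d in (0,.016): print('w10',y,'|'+strip(im,o,y+d)+'|')
E
python3 ph.py
```

```text
w9 -0.17 |.        -+*-:-++*************-          .::--=+=-:::::::::::---:.....:::::::--=+**####+-.   .:****+|
w9 -0.17 |:        -+*=--=++************-           ::---++-------::::---::::...::::::::-=+**#####=:    :+###+|
w9 -0.216 |        .*****************+-:::-=+**+=:::::                 .:::::-==++****************+            |
w9 -0.216 |        .=*****************=::::=+***=::::::                .:::::-===+****************+:           |
w10 -0.17 |         :********+-::--++++++=:                    .:-::-====-----+********************:.   .-+***+|
w10 -0.17 |.        .*********=:::-+++++++::                    :-::--====----+********************-.    :+*##+|
w10 -0.216 |        .******************=:::-=+**+=:::::                 .:::::-==++****************+:           |
w10 -0.216 |        .******************=:::-=++**=::::::                .:::::--==+****************+:           |
```

```bash
python3 -m inch '[[[0.2,0.05,0],[0,0,0]],[[0.4,0.1,0],[0,0,0]],[[0.6,0.15,0],[0,0,0]],[[0.82,0.25,0],[0,0,0]],[[0.82,0.25,0.1],[0,0,0]],[[0.82,0.25,0.2],[0,0,0]],[[0.82,0.25,0.3],[0,0,0]],[[0.82,0.25,0.4],[0,0,0]],[[0.82,0.25,0.5],[0,0,0]],[[0.82,0.25,0.56],[0,0,0]]]' 0 | sed -n '2p;4p'
python3 -m inch '[[[-0.02,0,0],[0,0,0]],[[-0.04,0,0],[0,0,0]],[[-0.06,0,0],[0,0,0]],[[-0.08,0,0],[0,0,0]],[[-0.1,0,0],[0,0,0]],[[-0.12,0,0],[0,0,0]],[[-0.14,0,0],[0,0,0]],[[-0.14,0,0],[0,0,0]],[[-0.14,0,0],[0,0,0]],[[-0.14,0,0],[0,0,0]]]' | sed -n '2p;4p'
python3 -m inch '[[[0,0,-0.2],[0,0,0]],[[0,0,-0.4],[0,0,0]],[[0,0,-0.56],[0,0,0]],[[-0.2,-0.05,-0.56],[0,0,0]],[[-0.4,-0.1,-0.56],[0,0,0]],[[-0.6,-0.15,-0.56],[0,0,0]],[[-0.69,-0.2,-0.56],[0,0,0]],[[-0.69,-0.25,-0.56],[0,0,0]],[[-0.69,-0.25,-0.56],[0,0,0]],[[-0.69,-0.25,-0.56],[0,0,0]]]' | sed -n '2p;4p'
cat > now.py <<'E'
from ph import *
fn=sys.argv[1];o=manip.get_obs();save('wrist',fn+'.png');im=cv2.imread('pics/full_%s.png'%fn)
for y in(-.17,-.216): print(fn,y,'|'+strip(im,o,y)+'|')
print(np.round(o['position'],4),o['clock'],np.round(o['ft_force'],1))
E
python3 now.py w11
```

```text
position: [0.5355, -0.2378, 0.0965]
ft_force: [-0.0, 0.3, 0.9]
position: [0.5469, -0.2377, 0.0977]
ft_force: [-0.8, -0.0, -0.5]
position: [0.6016, -0.2574, 0.1427]
ft_force: [-0.6, -0.4, 0.1]
w11 -0.17 |         -******************::::-+***+:::::.                .:--:::==++*******#######***:.   .-+***+|
w11 -0.216 |        .******************=:::-=+**+=:::::                 .:::::-==++****************+:           |
[ 0.6016 -0.2574  0.1427] 71.65 [-0.6 -0.4  0.1]
```

Heat now rests in phase on 1. Now one full click cycle (forward 40 mm, up, back, down), then check.

```bash
python3 -m inch '[[[0.12,0.03,0],[0,0,0]],[[0.24,0.06,0],[0,0,0]],[[0.36,0.09,0],[0,0,0]],[[0.48,0.12,0],[0,0,0]],[[0.6,0.15,0],[0,0,0]],[[0.72,0.18,0],[0,0,0]],[[0.84,0.21,0],[0,0,0]],[[0.96,0.24,0],[0,0,0]],[[1,0.25,0],[0,0,0]],[[1,0.25,0],[0,0,0]]]' 0 | sed -n 2p
python3 -m inch '[[[0.1,0,0],[0,0,0]],[[0.18,0,0],[0,0,0]],[[0.18,0,0.1],[0,0,0]],[[0.18,0,0.2],[0,0,0]],[[0.18,0,0.3],[0,0,0]],[[0.18,0,0.4],[0,0,0]],[[0.18,0,0.5],[0,0,0]],[[0.18,0,0.56],[0,0,0]],[[0.18,0,0.56],[0,0,0]],[[0.18,0,0.56],[0,0,0]]]' | sed -n '2p;4p'
python3 -m inch '[[[-0.05,0,0],[0,0,0]],[[-0.1,0,0],[0,0,0]],[[-0.15,0,0],[0,0,0]],[[-0.2,0,0],[0,0,0]],[[-0.25,0,0],[0,0,0]],[[-0.3,0,0],[0,0,0]],[[-0.35,0,0],[0,0,0]],[[-0.4,0,0],[0,0,0]],[[-0.45,0,0],[0,0,0]],[[-0.5,0,0],[0,0,0]]]' | sed -n '2p;4p'
python3 -m inch '[[[0,0,-0.2],[0,0,0]],[[0,0,-0.4],[0,0,0]],[[0,0,-0.56],[0,0,0]],[[-0.2,-0.05,-0.56],[0,0,0]],[[-0.4,-0.1,-0.56],[0,0,0]],[[-0.6,-0.15,-0.56],[0,0,0]],[[-0.68,-0.2,-0.56],[0,0,0]],[[-0.68,-0.25,-0.56],[0,0,0]],[[-0.68,-0.25,-0.56],[0,0,0]],[[-0.68,-0.25,-0.56],[0,0,0]]]' | sed -n '2p;4p'
python3 now.py w12
python3 - <<'E'
import wheels,json
from h import *
o=manip.get_obs();im=cv2.imread('pics/full_w12.png');p=(.592,-.0675,np.radians(1.1));c,s=np.cos(p[2]),np.sin(p[2])
q=lambda x,y,z:proj('wrist',(p[0]+c*x-s*y,p[1]+s*x+c*y,z),o)
for x in np.arange(-.068,-.034,.002): print(''.join(' .:-=+*#%@'[9-int(cv2.cvtColor(im,cv2.COLOR_BGR2GRAY)[int(round(b)),int(round(a))])*10//256] for a,b in [q(x,-.17-dy,.096) for dy in np.arange(.012,-.0125,-.001)]))
E
```

```text
position: [0.5218, -0.2378, 0.1427]
position: [0.5078, -0.2382, 0.0977]
ft_force: [-0.8, -0.0, 0.4]
position: [0.548, -0.2375, 0.0973]
ft_force: [-0.4, 0.2, -1.2]
position: [0.6016, -0.2574, 0.1427]
ft_force: [-0.2, -0.4, 0.7]
w12 -0.17 |         -******************:::--+****:::::.                .:--:::==++**############***:.   .-+***+|
w12 -0.216 |        .******************=:::-=+**+=:::::                 .:::::-==++****************+:           |
[ 0.6016 -0.2574  0.1427] 75.7 [-0.2 -0.4  0.7]
*+=----------------------
********+++++++++++++++++
*************************
*=-:::-------------------
*-::::-*###########*=::::
*-:::::----------+**=::::
*-.. .::::::..  :-**-:.. 
*.    ..        .:**     
*      .:::::::::-*+     
*      =**+++++++++=     
*     .++:               
*-    .++:               
*-    .++:               
*-    .+***********=.    
+:                       
+=-----------------------
+=--::-:::-:-::---:----:-
```

Heat reads 2, so the cycle works. Four more clicks to reach 6.

```bash
python3 -m inch '[[[0.12,0.03,0],[0,0,0]],[[0.24,0.06,0],[0,0,0]],[[0.36,0.09,0],[0,0,0]],[[0.48,0.12,0],[0,0,0]],[[0.6,0.15,0],[0,0,0]],[[0.72,0.18,0],[0,0,0]],[[0.84,0.21,0],[0,0,0]],[[0.96,0.24,0],[0,0,0]],[[1,0.25,0],[0,0,0]],[[1,0.25,0],[0,0,0]]]' 0 | sed -n 2p
python3 -m inch '[[[0.1,0,0],[0,0,0]],[[0.18,0,0],[0,0,0]],[[0.18,0,0.1],[0,0,0]],[[0.18,0,0.2],[0,0,0]],[[0.18,0,0.3],[0,0,0]],[[0.18,0,0.4],[0,0,0]],[[0.18,0,0.5],[0,0,0]],[[0.18,0,0.56],[0,0,0]],[[0.18,0,0.56],[0,0,0]],[[0.18,0,0.56],[0,0,0]]]' | sed -n '2p;4p'
python3 -m inch '[[[-0.05,0,0],[0,0,0]],[[-0.1,0,0],[0,0,0]],[[-0.15,0,0],[0,0,0]],[[-0.2,0,0],[0,0,0]],[[-0.25,0,0],[0,0,0]],[[-0.3,0,0],[0,0,0]],[[-0.35,0,0],[0,0,0]],[[-0.4,0,0],[0,0,0]],[[-0.45,0,0],[0,0,0]],[[-0.5,0,0],[0,0,0]]]' | sed -n '2p;4p'
python3 -m inch '[[[0,0,-0.1],[0,0,0]],[[0,0,-0.2],[0,0,0]],[[0,0,-0.3],[0,0,0]],[[0.15,0,-0.3],[0,0,0]],[[0.3,0,-0.3],[0,0,0]],[[0.45,0,-0.3],[0,0,0]],[[0.5,0,-0.3],[0,0,0]],[[0.5,0,-0.2],[0,0,0]],[[0.5,0,-0.1],[0,0,0]],[[0.5,0,0],[0,0,0]]]' | sed -n '2p;4p'
python3 -m inch '[[[-0.05,0,0],[0,0,0]],[[-0.1,0,0],[0,0,0]],[[-0.15,0,0],[0,0,0]],[[-0.2,0,0],[0,0,0]],[[-0.25,0,0],[0,0,0]],[[-0.3,0,0],[0,0,0]],[[-0.35,0,0],[0,0,0]],[[-0.4,0,0],[0,0,0]],[[-0.45,0,0],[0,0,0]],[[-0.5,0,0],[0,0,0]]]' | sed -n '2p;4p'
python3 -m inch '[[[0,0,-0.1],[0,0,0]],[[0,0,-0.2],[0,0,0]],[[0,0,-0.3],[0,0,0]],[[0.15,0,-0.3],[0,0,0]],[[0.3,0,-0.3],[0,0,0]],[[0.45,0,-0.3],[0,0,0]],[[0.5,0,-0.3],[0,0,0]],[[0.5,0,-0.2],[0,0,0]],[[0.5,0,-0.1],[0,0,0]],[[0.5,0,0],[0,0,0]]]' | sed -n '2p;4p'
python3 -m inch '[[[-0.05,0,0],[0,0,0]],[[-0.1,0,0],[0,0,0]],[[-0.15,0,0],[0,0,0]],[[-0.2,0,0],[0,0,0]],[[-0.25,0,0],[0,0,0]],[[-0.3,0,0],[0,0,0]],[[-0.35,0,0],[0,0,0]],[[-0.4,0,0],[0,0,0]],[[-0.45,0,0],[0,0,0]],[[-0.5,0,0],[0,0,0]]]' | sed -n '2p;4p'
python3 -m inch '[[[0,0,-0.1],[0,0,0]],[[0,0,-0.2],[0,0,0]],[[0,0,-0.3],[0,0,0]],[[0.15,0,-0.3],[0,0,0]],[[0.3,0,-0.3],[0,0,0]],[[0.45,0,-0.3],[0,0,0]],[[0.5,0,-0.3],[0,0,0]],[[0.5,0,-0.2],[0,0,0]],[[0.5,0,-0.1],[0,0,0]],[[0.5,0,0],[0,0,0]]]' | sed -n '2p;4p'
python3 -m inch '[[[-0.05,0,0],[0,0,0]],[[-0.1,0,0],[0,0,0]],[[-0.15,0,0],[0,0,0]],[[-0.2,0,0],[0,0,0]],[[-0.25,0,0],[0,0,0]],[[-0.3,0,0],[0,0,0]],[[-0.35,0,0],[0,0,0]],[[-0.4,0,0],[0,0,0]],[[-0.45,0,0],[0,0,0]],[[-0.5,0,0],[0,0,0]]]' | sed -n '2p;4p'
python3 -m inch '[[[0,0,-0.2],[0,0,0]],[[0,0,-0.4],[0,0,0]],[[0,0,-0.56],[0,0,0]],[[-0.2,-0.05,-0.56],[0,0,0]],[[-0.4,-0.1,-0.56],[0,0,0]],[[-0.6,-0.15,-0.56],[0,0,0]],[[-0.68,-0.2,-0.56],[0,0,0]],[[-0.68,-0.25,-0.56],[0,0,0]],[[-0.68,-0.25,-0.56],[0,0,0]],[[-0.68,-0.25,-0.56],[0,0,0]]]' | sed -n '2p;4p'
python3 now.py w13
cat > num.py <<'E'
from h import *
import sys
o=manip.get_obs();im=cv2.cvtColor(cv2.imread('pics/full_%s.png'%sys.argv[1]),cv2.COLOR_BGR2GRAY);p=(.592,-.0675,np.radians(1.1));c,s=np.cos(p[2]),np.sin(p[2])
q=lambda x,y,z:proj('wrist',(p[0]+c*x-s*y,p[1]+s*x+c*y,z),o)
for x in np.arange(-.068,-.034,.002): print('   '.join(''.join(' .:-=+*#%@'[9-int(im[int(round(b)),int(round(a))])*10//256] for a,b in [q(x,y-dy,.096) for dy in np.arange(.012,-.0125,-.001)]) for y in(-.216,-.17)))
E
python3 num.py w13
```

```text
position: [0.5218, -0.2379, 0.1426]
position: [0.5078, -0.2382, 0.0977]
ft_force: [0.5, -0.3, -0.4]
position: [0.548, -0.2375, 0.0973]
ft_force: [0.6, -0.1, 0.1]
position: [0.5078, -0.2378, 0.0966]
ft_force: [-0.8, 0.2, 0.5]
position: [0.5485, -0.2373, 0.0977]
ft_force: [1.1, 0.5, 0.2]
position: [0.5078, -0.2378, 0.0965]
ft_force: [-0.3, 0.4, -0.3]
position: [0.5485, -0.2373, 0.0976]
ft_force: [-0.1, -0.1, 1.0]
position: [0.5079, -0.2378, 0.0966]
ft_force: [-1.3, 0.6, 0.1]
position: [0.5485, -0.2373, 0.0976]
ft_force: [0.2, -0.2, 0.7]
position: [0.6016, -0.2574, 0.1427]
ft_force: [-0.8, -0.0, 0.4]
w13 -0.17 |         -******************:::--+***+-::::.                .:--:::==++***###########***:.   .-+***+|
w13 -0.216 |        .*****************+-:::-=+**+=:::::                 .:::::-==++****************+:           |
[ 0.6016 -0.2574  0.1427] 85.75 [-0.8 -0.   0.4]
+========================   *+=----------------------
+************************   ***++++++++++++++++++++++
*************************   *************************
**-:::-----::::::::::::::   *+-::--------------------
**=::::-**-::::::::::::::   *+::::-*###########*=::::
**=::::+*+-::::::::::::::   *+::::-+*+--------**=::::
*+:  .:+*=.    .::::..      *+..  -+*=::..  :-**-... 
**-    -*=.                 *-    :+*:      .:**     
**     -*=.                 *-     =*=:::::::-*+     
**     :*+                  *-     -++++++++++#+     
**     :*+                  *-               .*+     
*=.    :*+                  *-               .*+     
*+:    =*-                  *-               :++:    
*+:    -=:                  +:    .+**********#=.    
*+................          +:                       
*=-:::::::::::::::::::::-   +=------------:----------
=:::::::::::::::::::::::-   +=--::::-::::::::--:-----
```

Heat reads 6, upside-down in the wrist image. Now the minutes wheel: four clicks from 1 to 5.

```bash
python3 -m inch '[[[0.12,-0.04,0],[0,0,0]],[[0.24,-0.08,0],[0,0,0]],[[0.36,-0.12,0],[0,0,0]],[[0.48,-0.16,0],[0,0,0]],[[0.6,-0.2,0],[0,0,0]],[[0.72,-0.24,0],[0,0,0]],[[0.84,-0.28,0],[0,0,0]],[[0.96,-0.32,0],[0,0,0]],[[1,-0.32,0],[0,0,0]],[[1,-0.32,0],[0,0,0]]]' 0 | sed -n 2p
python3 -m inch '[[[0.1,0,0],[0,0,0]],[[0.17,0,0],[0,0,0]],[[0.17,0,0.1],[0,0,0]],[[0.17,0,0.2],[0,0,0]],[[0.17,0,0.3],[0,0,0]],[[0.17,0,0.4],[0,0,0]],[[0.17,0,0.5],[0,0,0]],[[0.17,0,0.56],[0,0,0]],[[0.17,0,0.56],[0,0,0]],[[0.17,0,0.56],[0,0,0]]]' | sed -n '2p;4p'
python3 -m inch '[[[-0.05,0,0],[0,0,0]],[[-0.1,0,0],[0,0,0]],[[-0.15,0,0],[0,0,0]],[[-0.2,0,0],[0,0,0]],[[-0.25,0,0],[0,0,0]],[[-0.3,0,0],[0,0,0]],[[-0.35,0,0],[0,0,0]],[[-0.4,0,0],[0,0,0]],[[-0.45,0,0],[0,0,0]],[[-0.5,0,0],[0,0,0]]]' | sed -n '2p;4p'
python3 -m inch '[[[0,0,-0.1],[0,0,0]],[[0,0,-0.2],[0,0,0]],[[0,0,-0.3],[0,0,0]],[[0.15,0,-0.3],[0,0,0]],[[0.3,0,-0.3],[0,0,0]],[[0.45,0,-0.3],[0,0,0]],[[0.5,0,-0.3],[0,0,0]],[[0.5,0,-0.2],[0,0,0]],[[0.5,0,-0.1],[0,0,0]],[[0.5,0,0],[0,0,0]]]' | sed -n '2p;4p'
python3 -m inch '[[[-0.05,0,0],[0,0,0]],[[-0.1,0,0],[0,0,0]],[[-0.15,0,0],[0,0,0]],[[-0.2,0,0],[0,0,0]],[[-0.25,0,0],[0,0,0]],[[-0.3,0,0],[0,0,0]],[[-0.35,0,0],[0,0,0]],[[-0.4,0,0],[0,0,0]],[[-0.45,0,0],[0,0,0]],[[-0.5,0,0],[0,0,0]]]' | sed -n '2p;4p'
python3 -m inch '[[[0,0,-0.1],[0,0,0]],[[0,0,-0.2],[0,0,0]],[[0,0,-0.3],[0,0,0]],[[0.15,0,-0.3],[0,0,0]],[[0.3,0,-0.3],[0,0,0]],[[0.45,0,-0.3],[0,0,0]],[[0.5,0,-0.3],[0,0,0]],[[0.5,0,-0.2],[0,0,0]],[[0.5,0,-0.1],[0,0,0]],[[0.5,0,0],[0,0,0]]]' | sed -n '2p;4p'
python3 -m inch '[[[-0.05,0,0],[0,0,0]],[[-0.1,0,0],[0,0,0]],[[-0.15,0,0],[0,0,0]],[[-0.2,0,0],[0,0,0]],[[-0.25,0,0],[0,0,0]],[[-0.3,0,0],[0,0,0]],[[-0.35,0,0],[0,0,0]],[[-0.4,0,0],[0,0,0]],[[-0.45,0,0],[0,0,0]],[[-0.5,0,0],[0,0,0]]]' | sed -n '2p;4p'
python3 -m inch '[[[0,0,-0.1],[0,0,0]],[[0,0,-0.2],[0,0,0]],[[0,0,-0.3],[0,0,0]],[[0.15,0,-0.3],[0,0,0]],[[0.3,0,-0.3],[0,0,0]],[[0.45,0,-0.3],[0,0,0]],[[0.5,0,-0.3],[0,0,0]],[[0.5,0,-0.2],[0,0,0]],[[0.5,0,-0.1],[0,0,0]],[[0.5,0,0],[0,0,0]]]' | sed -n '2p;4p'
python3 -m inch '[[[-0.05,0,0],[0,0,0]],[[-0.1,0,0],[0,0,0]],[[-0.15,0,0],[0,0,0]],[[-0.2,0,0],[0,0,0]],[[-0.25,0,0],[0,0,0]],[[-0.3,0,0],[0,0,0]],[[-0.35,0,0],[0,0,0]],[[-0.4,0,0],[0,0,0]],[[-0.45,0,0],[0,0,0]],[[-0.5,0,0],[0,0,0]]]' | sed -n '2p;4p'
python3 -m inch '[[[0,0,-0.2],[0,0,0]],[[0,0,-0.4],[0,0,0]],[[0,0,-0.56],[0,0,0]],[[-0.2,0.05,-0.56],[0,0,0]],[[-0.4,0.1,-0.56],[0,0,0]],[[-0.6,0.2,-0.56],[0,0,0]],[[-0.67,0.3,-0.56],[0,0,0]],[[-0.67,0.32,-0.56],[0,0,0]],[[-0.67,0.32,-0.56],[0,0,0]],[[-0.67,0.32,-0.56],[0,0,0]]]' | sed -n '2p;4p'
python3 now.py w14; python3 num.py w14
```

```text
position: [0.5223, -0.2836, 0.1426]
position: [0.5091, -0.2838, 0.0977]
ft_force: [0.5, -0.2, -0.1]
position: [0.5494, -0.283, 0.0973]
ft_force: [0.1, 0.2, -0.6]
position: [0.5092, -0.2833, 0.0966]
ft_force: [0.1, 0.3, -0.8]
position: [0.5498, -0.2829, 0.0976]
ft_force: [-1.5, 1.1, 0.5]
position: [0.5092, -0.2833, 0.0965]
ft_force: [0.2, -1.5, -0.3]
position: [0.5498, -0.2828, 0.0976]
ft_force: [-2.8, 0.5, 0.1]
position: [0.5092, -0.2833, 0.0966]
ft_force: [0.9, -0.1, -0.7]
position: [0.5498, -0.2828, 0.0976]
ft_force: [-2.9, 0.5, -0.4]
position: [0.6016, -0.2578, 0.1429]
ft_force: [-0.7, 0.8, 0.8]
w14 -0.17 |         -*****************=-:::=+****-:::::.               .:--:::-=++**############***:.   .-+***+|
w14 -0.216 |        .******************=:::-=+**+=:::::                 .-::::-==++****************+:           |
[ 0.6016 -0.2578  0.1429] 95.8 [-0.7  0.8  0.8]
++=======================   *+============-----------
*************************   *************************
**++++++++++++***********   *************************
**-::::-============----.   *+-----------------------
**-::::=************=-::.   *=::::=*###########+-:::-
*+-::::**=-:::::::::::::.   *=::::=**+-------=#*-:::-
*=.  .:**=.    :::..        *=...:=**=::.. .:-#*:.. .
*=.    =*-                  +:   .=*+.     ..-*+     
*+     -***********+:       +:    -*+-:::::::=*+    .
*+     ..........:=*-       +:    :=+++++++++**=    .
*-                **.       +:               -*=     
*-                **.       +:               -*-.    
*-     .:::::::::-**.       +:              .=*-     
*=.    =+++++++++++=.       +:    -**********##:     
*=.......................   =.                       
+=--:::-::::::::::::::::-   +=-----------------------
-:::::::::::::::::::::::-   +=----::-----------:-----
```

Minutes read 5, heat 6. Before switching on, I'll compare the skewers against the earlier picture from the same pose and locate the rocker.

```bash
python3 -m inch '[[[0.08,0.09,-0.1],[0,0,0]],[[0.16,0.18,-0.2],[0,0,0]],[[0.24,0.27,-0.3],[0,0,0]],[[0.32,0.36,-0.4],[0,0,0]],[[0.4,0.45,-0.5],[0,0,0]],[[0.48,0.54,-0.6],[0,0,0]],[[0.56,0.63,-0.7],[0,0,0]],[[0.65,0.74,-0.8],[0,0,0]],[[0.65,0.74,-0.8],[0,0,0]],[[0.65,0.74,-0.8],[0,0,0]]]' | sed -n '2p;4p'
python3 -m inch '[[[0.08,0.1,0],[0,0,0]],[[0.16,0.2,0],[0,0,0]],[[0.24,0.3,0],[0,0,0]],[[0.32,0.4,0],[0,0,0]],[[0.4,0.5,0],[0,0,0]],[[0.48,0.6,0],[0,0,0]],[[0.56,0.7,0],[0,0,0]],[[0.64,0.8,0],[0,0,0]],[[0.7,0.9,0],[0,0,0]],[[0.7,1,0],[0,0,0]]]' | sed -n '2p;4p'
python3 - <<'E'
from h import *
import json
o=manip.get_obs();save('wrist','w15.png')
a=cv2.imread('pics/full_w8.png');b=cv2.imread('pics/full_w15.png')
A,B=[cv2.cvtColor(i,cv2.COLOR_BGR2GRAY)[160:275,240:500].astype(np.float32) for i in(a,b)]
print('shift',cv2.phaseCorrelate(A,B),'pos',np.round(o['position'],4))
sh,_=cv2.phaseCorrelate(A,B)
B2=cv2.warpAffine(B,np.float32([[1,0,-sh[0]],[0,1,-sh[1]]]),(260,115))
D=(np.abs(A-B2)>60)[5:-5,5:-5];print('changed px',D.sum(),np.argwhere(D).mean(0) if D.sum() else '')
w2=json.load(open('o_w2.json'));f=lambda u,v,z:unproj('wrist',(u+.5)/1.25-.5,(v+.5)/1.25-.5,z,w2)
print('rocker near',gf(f(107,253,.09)),'far',gf(f(116,345,.099)),'far L/R',gf(f(138,345,.099)),gf(f(93,345,.099)))
im=cv2.imread('pics/full_w2.png').astype(int)
m=((im[:,:,2]>150)&(im[:,:,1]<90)&(im[:,:,0]<90)).astype('uint8');m[:,150:]=0;m[:190]=0
ys,xs=np.nonzero(m);print('red px',xs.min()*1.25,xs.max()*1.25,ys.min()*1.25,ys.max()*1.25)
E
```

```text
position: [0.5498, -0.1982, 0.2067]
ft_force: [0.5, -1.1, 0.2]
position: [0.4923, -0.1185, 0.2066]
ft_force: [0.4, 0.0, 0.2]
shift ((-0.17569981786502353, -0.2557307573520049), 0.9969704778694812) pos [ 0.4923 -0.1185  0.2066]
changed px 0 
rocker near [ 0.0024 -0.1687] far [ 0.0563 -0.1681] far L/R [ 0.0559 -0.1543] [ 0.0567 -0.1828]
red px 83.75 135.0 252.5 343.75
```

Run:
```python
from h import *
for u,v,z in((357,172,0),(403,177.5,0),(420,180,0),(435,181,.03),(435,181,0)): print(u,v,unproj('top',u,v,z).round(3))
import json
w2=json.load(open('o_w2.json'))
for u,v,z in((2,470,.05),(60,432,.05),(100,415,.05),(115,382,.05),(65,415,.05),(115,382,.1)): print('w2',u,v,unproj('wrist',(u+.5)/1.25-.5,(v+.5)/1.25-.5,z,w2).round(3))
to((.645,-.236,.115),.9)
```

```text
357 172 [ 0.767 -0.034  0.   ]
403 177.5 [ 0.754 -0.197  0.   ]
420 180 [ 0.748 -0.257  0.   ]
435 181 [ 0.731 -0.301  0.03 ]
435 181 [ 0.747 -0.31   0.   ]
w2 2 470 [ 0.816 -0.424  0.05 ]
w2 60 432 [ 0.766 -0.35   0.05 ]
w2 100 415 [ 0.746 -0.309  0.05 ]
w2 115 382 [ 0.714 -0.288  0.05 ]
w2 65 415 [ 0.748 -0.34   0.05 ]
w2 115 382 [ 0.676 -0.24   0.1  ]
shift [-1.883 -1.512  1.144] turn [ 0.001  0.    -0.004] pos [ 0.4929 -0.1169  0.2066] t 97.9 w -0.003 F [0.5 1.3 0.3]
```

```bash
python3 -m inch '[[[-0.06,-0.09,0],[0,0,0]],[[-0.12,-0.18,0],[0,0,0]],[[-0.18,-0.27,0],[0,0,0]],[[-0.24,-0.36,0],[0,0,0]],[[-0.3,-0.45,0],[0,0,0]],[[-0.36,-0.54,0],[0,0,0]],[[-0.42,-0.63,0],[0,0,0]],[[-0.48,-0.72,0],[0,0,0]],[[-0.54,-0.81,0],[0,0,0]],[[-0.6,-0.9,0],[0,0,0]]]' 0 | sed -n '2p;4p'
python3 -m inch '[[[-0.06,-0.06,0],[0,0,0]],[[-0.12,-0.12,0],[0,0,0]],[[-0.18,-0.18,0],[0,0,0]],[[-0.24,-0.24,0],[0,0,0]],[[-0.3,-0.3,0],[0,0,0]],[[-0.36,-0.36,0],[0,0,0]],[[-0.42,-0.42,0],[0,0,0]],[[-0.48,-0.48,0.1],[0,0,0]],[[-0.54,-0.54,0.2],[0,0,0]],[[-0.6,-0.6,0.3],[0,0,0]]]' | sed -n '2p;4p'
python3 -m inch '[[[-0.06,0,0.1],[0,0,0]],[[-0.12,0,0.2],[0,0,0]],[[-0.18,0,0.3],[0,0,0]],[[-0.24,0,0.4],[0,0,0]],[[-0.3,0,0.5],[0,0,0]],[[-0.36,0,0.6],[0,0,0]],[[-0.42,0,0.7],[0,0,0]],[[-0.5,0,0.8],[0,0,0]],[[-0.58,0,0.84],[0,0,0]],[[-0.64,0,0.84],[0,0,0]]]' | sed -n '2p;4p'
python3 -c "
from h import *
to((.642,-.236,.0915),.9)"
```

```text
position: [0.542, -0.1911, 0.2065]
ft_force: [0.2, -0.3, -0.2]
position: [0.5903, -0.2383, 0.1813]
ft_force: [-0.4, 0.1, 1.0]
position: [0.6417, -0.2372, 0.1146]
ft_force: [-0.0, -0.4, -0.1]
shift [-0.004  0.015  0.289] turn [ 0.    -0.001 -0.006] pos [ 0.6417 -0.2372  0.1146] t 100.9 w -0.001 F [-0.  -0.4 -0.1]
```

```bash
python3 -m inch '[[[0,0.01,0.03],[0,0,0]],[[0,0.01,0.06],[0,0,0]],[[0,0.01,0.09],[0,0,0]],[[0,0.01,0.12],[0,0,0]],[[0,0.01,0.15],[0,0,0]],[[0,0.01,0.18],[0,0,0]],[[0,0.01,0.21],[0,0,0]],[[0,0.01,0.24],[0,0,0]],[[0,0.01,0.27],[0,0,0]],[[0,0.01,0.29],[0,0,0]]]' | sed -n '2p;4p'
python3 -m inch '[[[0,0,0.01],[0,0,0]],[[0,0,0.02],[0,0,0]],[[0,0,0.02],[0,0,0]],[[0,0,0.02],[0,0,0]],[[0,0,0.02],[0,0,0]],[[0,0,0.02],[0,0,0]],[[0,0,0.02],[0,0,0]],[[0,0,0.02],[0,0,0]],[[0,0,0.02],[0,0,0]],[[0,0,0.02],[0,0,0]]]' | sed -n '2p;4p'
```

```text
position: [0.6419, -0.2367, 0.0923]
ft_force: [2.8, -0.5, 3.0]
position: [0.642, -0.2367, 0.0921]
ft_force: [-0.8, 2.0, 12.8]
```

```bash
python3 -m inch '[[[0,0,-0.1],[0,0,0]],[[0,0,-0.2],[0,0,0]],[[0,0,-0.3],[0,0,0]],[[0,0,-0.4],[0,0,0]],[[0,0,-0.5],[0,0,0]],[[0,0,-0.6],[0,0,0]],[[0,0.1,-0.7],[0,0,0]],[[0.1,0.2,-0.8],[0,0,0]],[[0.2,0.3,-0.9],[0,0,0]],[[0.3,0.4,-1],[0,0,0]]]' | sed -n '2p;4p'
python3 -m inch '[[[0.09,0.1,-0.05],[0,0,0]],[[0.18,0.2,-0.1],[0,0,0]],[[0.27,0.3,-0.15],[0,0,0]],[[0.36,0.4,-0.2],[0,0,0]],[[0.45,0.5,-0.25],[0,0,0]],[[0.54,0.6,-0.3],[0,0,0]],[[0.6,0.7,-0.35],[0,0,0]],[[0.6,0.8,-0.4],[0,0,0]],[[0.6,0.9,-0.4],[0,0,0]],[[0.6,1,-0.4],[0,0,0]]]' | sed -n '2p;4p'
python3 -m inch '[[[0,0.05,0],[0,0,0]],[[0,0.1,0],[0,0,0]],[[0,0.2,0],[0,0,0]],[[0,0.3,0],[0,0,0]],[[0,0.4,0],[0,0,0]],[[0,0.4,0],[0,0,0]],[[0,0.4,0],[0,0,0]],[[0,0.4,0],[0,0,0]],[[0,0.4,0],[0,0,0]],[[0,0.4,0],[0,0,0]]]' | sed -n '2p;4p'
python3 -c "
from h import *
save('wrist','w16.png',None,1.25)"
```

```text
position: [0.6161, -0.2039, 0.1711]
ft_force: [0.6, 0.8, 0.2]
position: [0.5684, -0.1247, 0.2025]
ft_force: [-0.1, 0.8, 0.4]
position: [0.5677, -0.0938, 0.2025]
ft_force: [0.0, -0.1, -0.3]
```

View pics/w16.png

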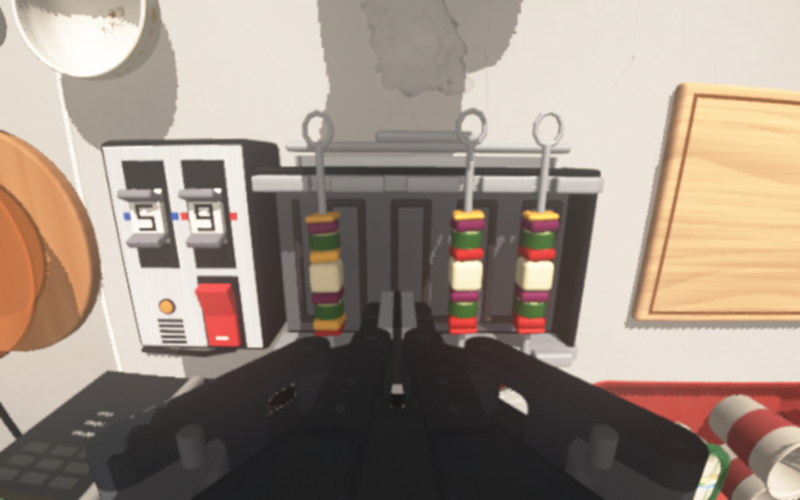

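The wheels show minutes 5 and heat 6 (upside-down, so drawn as 9). The three skewers lie across both rails with loops at the robot side (318, 472 and 547, row ~128), the tray is home, and the rocker's far half (220,325) is down. Handing in.

```bash
python3 -c "
from workcell import manip
print(manip.hand_in())"
```

```text
the job is handed in; nothing more can be done
None
```

The grill job is done and handed in at about 104 s: I pushed the drip tray home, laid all three skewers present in their own notch pairs with loops toward the robot, set heat to 6 and minutes to 5, and switched the rocker on last.

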